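Start a port plug square with the box key

TASK

Take the square box key from the rack and set it fully down over the square head of the plug standing in the manifold's leaning port, in line with the port's axis; feel for the flats with a light push, never a hard one. Only then turn the plug clockwise about a quarter turn, keeping the key square to the port so that the thread is not crossed, and let go, leaving the key seated on the plug. Do not disturb the other things on the bench.

Things in the scene. Friction and masses are not known exactly. Their poses are not given: they have to be found in the camera images.
- key: square box key, 80 mm tall, about 0.3 kg, standing in an end pocket of a rack. Bottom: 36 mm square steel socket, 28 mm tall; then an 18 mm shank; on top a flat black handle bar. Origin: centre of the socket's open mouth (underside); z up the key's axis. The hole is 22 mm square, sides parallel to x and y, 18 mm deep; its lowest 4 mm flare to 28 mm.
- key_grip (a point): middle of the key's handle bar, on the key's axis, 66 mm above its origin. The bar is 80 mm long (along the key's x), 16 mm thick (along y), 28 mm tall.
- rack: low grey rack with three open pockets in a row along its y, 80 x 200 mm, walls 30 mm tall, pocket floors 5 mm above the bench; keys stand in the end pockets, 65 mm from its middle. Fixed. Origin under its centre.
- manifold: aluminium valve manifold fixed to the bench, base 170 x 130 mm, 68 mm tall, with a leaning boss on top that carries the port. Origin under its centre, z up.
- port: threaded port on the boss. Origin: centre of its face, 95 mm above the bench; z is the thread's axis, out of the port, leaning 15 degrees towards the manifold's -x side. The plug stands in it: square head, 20 mm across flats, from 2 to 20 mm above the face. How its flats are turned differs each time; this frame does not tell it. With the key fully seated, the key's origin is 2 mm above the face.
- plug (a joint): how far the plug has been turned in its thread, rad: 0 at the start, growing clockwise looking down on the head; 1.57 is a quarter turn. It turns stiffly either way (about 0.12 N m) and goes in 2.5 mm a turn; range -0.6 to 2.7. A seated key has about 6 degrees of free play each way.
- pin_key: T-handled pin key standing in the same rack: round 30 mm foot, thin round steel cross-bar 80 mm long, 68 mm tall. Not the tool for this job. Origin at the centre of its underside.
- nipple: brass pipe nipple, 28 mm across, 32 mm tall, standing in the rack's middle pocket. Bystander. Origin under its centre.
- o_ring: black rubber ring lying flat, 48 mm across. Bystander. Origin under its centre.
- seal: larger black rubber ring lying flat, 68 mm across. Bystander. Origin under its centre.
- spare_plug: spare dark steel plug with a smaller square head, 26 mm across, 30 mm tall, standing on the bench. Bystander. Origin under its centre.
- piston: small piston standing on the bench, 44 mm across, with a 16 mm rod, 70 mm tall. Bystander. Origin under its centre.
- oil: black oil bottle, 44 mm across, 100 mm tall. Bystander. Origin under its centre.
- wrench: open wrench, 180 mm, lying on the bench. Bystander. Origin under its centre.
There are look-alikes about, which are no part of the job. Leave any red look-alike of the key alone.

How it is judged:
By the outcome, as a careful person would: the job done as asked, in the order asked, and still so for the second after the job is handed in, with the robot touching nothing.
It also fails if it takes over 72 s, if anything falls off the work surface, if the arm or the gripper's body presses on something with over 40 N, if the wrist force passes 120 N, or if a joint passes its speed limit or range.

ROBOT

A 7-joint arm with a two-finger parallel gripper is mounted at the origin on the work surface. World frame = base frame: x ahead of the robot, y to its left, z up, the work surface at z = 0. Lengths are in m, angles in rad, forces in N, time in s.
With the tool pointing down it reaches from about 0.4 to 0.75 m from the base axis. Payload 19.5 kg.
Tool frame: the origin (TCP) lies on the mounting face of the last link; the fingertips stand 173 mm ahead of it and the grasp point (between the pads) lies 155 mm ahead of it (ctrl.tip_reach is the distance from the TCP to the fingertips, in m); z points along the fingers, x is the direction in which the jaws open and shut, and the axes are right-handed (so a half turn about z gives the same grasp; the last joint's range is limited). The gripper opens to 85 mm and grips with 20 to 120 N. Pads are 22 mm wide; open, the fingers measure 114 mm over their backs; the gripper's body (76 mm by 85 mm) begins 54 mm behind the grasp point. The pads swing forward as they close: fully open they stand 13 mm farther back than shut.
Start: joints at [1.245, 0.707, -0.028, 1.485, 0.022, 0.951, -0.075], TCP at [0.161, -0.552, 0.405] pointing down, gripper open.
Joint ranges: [-2.71, 2.71], [-0.32, 2.16], [-1.57, 1.52], [0, 2.45], [-1.46, 4.6], [0, 2.02], [-2.83, 2.83]. Speed limits (rad/s): [1.89, 1.89, 2.57, 2.57, 3.01, 3.01, 3.01].

INTERFACE

Orientations are given as a unit quaternion [w, x, y, z].
In Python, from workcell import monitor, vision, order, nets, ctrl gives the robot as it stands.
- The arm moves only by the tool move_arm, never from a script. Its argument "increments" is a list of rows, each a list of 3 entries, a list of its own where there are three numbers: the closure, from 0 (fully open) to 1 (shut), then the shift along the tool's x, y, z as a fraction of full scale, then the turn about the tool's z as a fraction of full scale. In form: [[jaw, [tx, ty, tz], spin], ...]. A call has 1 to 12 rows; each row shifts and turns the commanded pose from where the row before left it, along the tool's axes as they then stand; what a row does not reach is not made up. Full scale, the value 1, is 250 mm for a shift and 60 degrees for a turn. A row lasts 1/10 s, in which the tool goes at most 50 mm and 8.59 degrees, less where a joint would pass 70% of its speed; a pose out of reach is approached as far as the arm can. A call with a number of a shift or a turn outside -1 to 1 is refused whole. A call with a gripper value outside its range is refused whole. The fingers move at their own pace and stop on an object; "newtons" is the grip in N (left out, the last holds). Time passes only in rows, so rows that do not move let the fingers close. It gives the time, the measured TCP pose, the force and the opening at its end, in the units of the state.
- monitor.read_state(): the state, without advancing time (a new reading comes with each control period).
- vision.camera(name): name is "scene" or "side" or "wrist"; returns a dict with "image" (480x640x3 uint8, blue, green, red), "mtx" (3x3 intrinsics, pixels), "R" (3x3) and "t" (3): a world point X has camera coordinates R X + t; the wrist camera has in their place "mount" (4x4, takes a point from camera to tool coordinates, whose origin is the TCP and whose axes are the tool frame's). Camera axes: x right, y down, z forward; pixel columns grow to the right and rows downward; lengths in m; the calibration is good to about 2 mm. A picture is of the moment at which its call begins: read the wrist's pose just before it. There is no depth.
- order.close_job(): hands the job in, once; it reports no verdict.
Trained networks look in a picture, given as the dict that the camera call returned (one of the last four; its "shot" number tells which), for a name from the list of things; names that differ only in an ending like _2 or _b are one class to them, and where a whole thing is asked for, a point or a joint stands for the part that bears it (a point fixed in the world has none). Each returns a list of dicts, best first, with "p" (0 to 1); they miss things now and then, are a little off and sometimes report something else, mostly with a low value. They report only what shows in the picture. A call takes as long as a camera call. They do not tell look-alikes from the thing itself.
- nets.find_in(picture, name): "position" ([row, column] as shares, 0 to 1, of the picture: columns of its width, rows of its height, amid what is visible of it).
- nets.masks_of(picture, name): "region" (480x640 bool, what is visible of it) and "position" ([row, column] as shares, 0 to 1, of the picture: columns of its width, rows of its height, amid what is visible of it).
- nets.place_of(picture, name): "position" ([row, column] as shares, 0 to 1, of the picture: columns of its width, rows of its height: a listed point, or the origin of a listed thing).
The state is a dict: "time": time; "joints": joint angles; "joint_vel": joint speeds; "effort": joint torques, N m; "position": TCP position; "eef_rot": TCP orientation; "ft_force": force on the tool from outside, world axes, zero at the start; "moment": the same for the moment, N m; "finger_gap": finger opening in m.
Only numpy, scipy, OpenCV 4.12 (cv2) and the standard library are available. Lean on these libraries where they do the work, as an engineer would, in place of code of your own. Each camera call takes 0.05 s, during which the arm holds its last target.

## Working session

There is one attempt and no reset: what is moved stays moved. The work goes in short steps, Python scripts to look and compute and a tool call to move; the robot and the scene stay as the last step left them, time stands still between calls to the robot, and variables do not carry over. Pictures are saved under pics/ and viewed, and the job is handed in when it is done.

Besides the shell and the picture viewer there is one more tool, called after "Call:" in YAML: its name, and indented under it one key for each argument. move_arm: Moves the arm, as the interface text tells. Its arguments: {"type":"object","properties":{"increments":{"type":"array"},"newtons":{"type":"number"}},"required":["increments"]}

```bash
ls; mkdir -p pics
python3 - <<'E'
from workcell import monitor, vision, order, nets, ctrl
import cv2
print(monitor.read_state()); print(ctrl.tip_reach)
for n in ["scene","side","wrist"]:
    c=vision.camera(n); cv2.imwrite(f"pics/{n}0.png",c["image"])
    print(n,c["mtx"].tolist(),c.get("R"),c.get("t"),c.get("mount"))
    if n!="wrist":
        for k in ["key","key_grip","port","manifold","rack","pin_key","plug"]:
            r=nets.place_of(c,k)
            print(k,[(round(q["position"][0]*480),round(q["position"][1]*640),round(q["p"],2)) for q in r])
E
```

```text
pics
{'time': 0.0, 'joints': array([ 1.24529741,  0.70707314, -0.02763798,  1.48502622,  0.02200008,
        0.95090277, -0.07551322]), 'joint_vel': array([-4.38291697e-05,  2.13692432e-03, -6.63708526e-04, -8.76183840e-04,
        1.46525214e-03, -2.21196653e-03, -6.33415958e-04]), 'effort': array([-1.14207054e-05, -8.83236694e+01,  1.23463824e+00, -2.36177766e+01,
        1.69130409e-02,  6.55174561e-03, -6.04905676e-05]), 'position': array([ 0.16099057, -0.55191351,  0.4042379 ]), 'eef_rot': array([-3.22854466e-04,  8.00002332e-01, -5.99996635e-01, -4.49698706e-04]), 'ft_force': array([-0.32914418, -0.10963938,  0.06248307]), 'moment': array([-0.05656332, -0.02700793,  0.00540368]), 'finger_gap': 0.08524856994037433}
0.1734
scene [[525.8956922122251, 0.0, 317.9104048722659], [0.0, 525.8956922122251, 239.09585978911778], [0.0, 0.0, 1.0]] [[ 0.40274141  0.91523184 -0.01224932]
 [ 0.66628243 -0.3023163  -0.68166897]
 [-0.62758831  0.26637481 -0.73155818]] [-0.221565   -0.35617331  1.27505197] None
key [(278, 207, 0.82), (365, 172, 0.61), (233, 189, 0.59)]
key_grip [(207, 182, 0.94), (252, 204, 0.83), (340, 161, 0.6)]
port [(182, 371, 0.73), (277, 209, 0.59), (249, 286, 0.28)]
manifold [(226, 369, 0.63), (299, 443, 0.63)]
rack [(293, 172, 0.89)]
pin_key [(307, 133, 0.76), (302, 444, 0.63)]Traceback (most recent call last):
  File "<stdin>", line 9, in <module>
ValueError: it knows: key, key_grip, manifold, nipple, o_ring, oil, pin_key, piston, port, rack, seal, spare_plug, wrench
```

View pics/scene0.png

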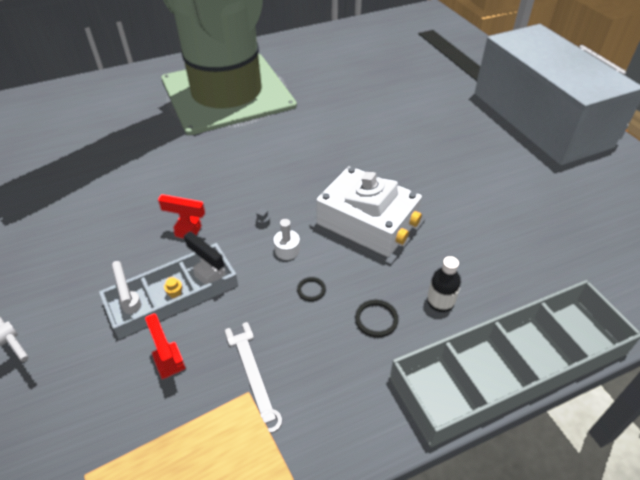

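Run:
```python
from workcell import monitor, vision, order, nets, ctrl
import cv2
for n in ["side","wrist"]:
    c=vision.camera(n); cv2.imwrite(f"pics/{n}0.png",c["image"])
    print(n,c["mtx"].tolist(),c.get("R"),c.get("t"),c.get("mount"))
    if n!="wrist":
        for k in ["key","key_grip","port","manifold","rack","pin_key"]:
            r=nets.place_of(c,k)
            print(k,[(round(q["position"][0]*480),round(q["position"][1]*640),round(q["p"],2)) for q in r])
print(monitor.read_state()["time"])
```

```text
side [[607.6443194314568, 0.0, 313.54737206417116], [0.0, 607.6443194314568, 231.81832553355719], [0.0, 0.0, 1.0]] [[-0.97817938 -0.20768364  0.00570949]
 [-0.13188731  0.59947955 -0.78944918]
 [ 0.16053296 -0.77297592 -0.61378937]] [0.56393851 0.17698352 1.10447327] None
key [(224, 343, 0.77), (196, 297, 0.73), (188, 356, 0.68)]
key_grip [(197, 350, 0.77), (171, 300, 0.77), (210, 401, 0.74), (210, 351, 0.62)]
port [(288, 326, 0.78)]
manifold [(327, 323, 0.7)]
rack [(207, 348, 0.67), (226, 344, 0.59)]
pin_key [(191, 353, 0.94)]
wrist [[389.6052265477243, 0.0, 315.8244908328736], [0.0, 389.6052265477243, 236.84831178751398], [0.0, 0.0, 1.0]] None None [[ 9.99999249e-01  9.26256515e-04  8.02388547e-04  6.77177310e-04]
 [-1.10391596e-03  9.65170847e-01  2.61618076e-01 -6.70901929e-02]
 [-5.32116587e-04 -2.61618765e-01  9.65171145e-01  3.01759148e-02]
 [ 0.00000000e+00  0.00000000e+00  0.00000000e+00  1.00000000e+00]]
0.75
```

The scene picture shows the rack at about (170,287). The black-handled key stands in its right end pocket, with its handle at (205,250). Two red look-alikes stand outside the rack, at (183,213) and (165,345). The pin key is at (125,285), the manifold at (370,210) and the plug head at (370,180).

View pics/side0.png

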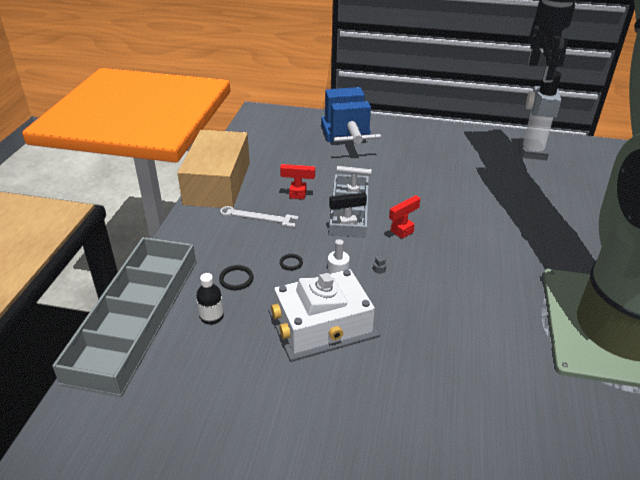

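View pics/wrist0.png

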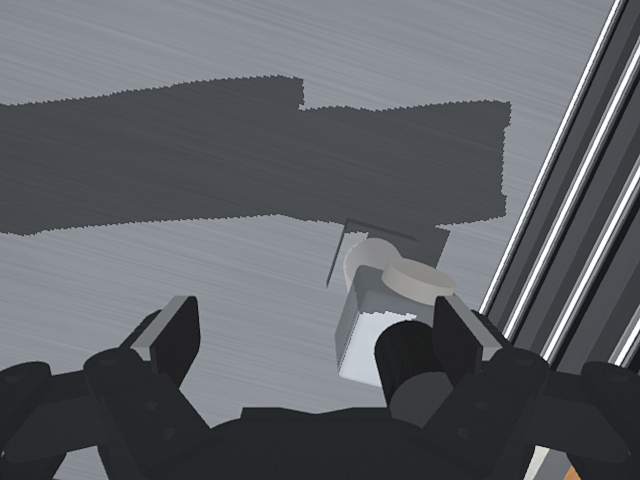

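Run:
```python
import cv2
i=cv2.imread("pics/scene0.png")
cv2.imwrite("pics/crop_key.png",cv2.resize(i[180:390,80:290],None,fx=2.8,fy=2.8,interpolation=cv2.INTER_CUBIC))
cv2.imwrite("pics/crop_man.png",cv2.resize(i[150:270,300:440],None,fx=5,fy=5,interpolation=cv2.INTER_CUBIC))
```

```text
(no output)
```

View pics/crop_key.png

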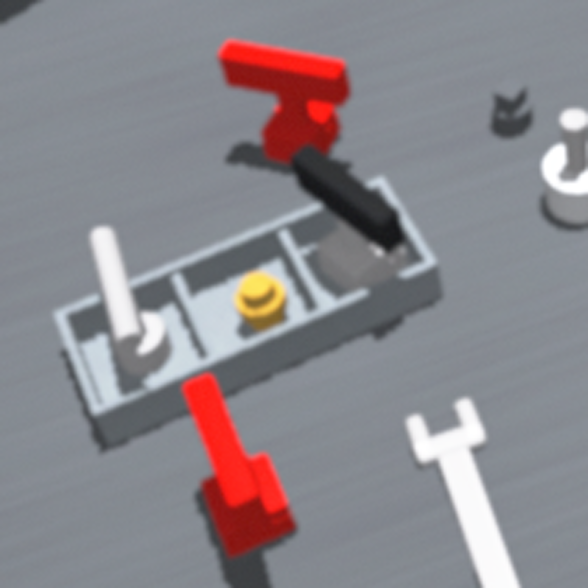

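View pics/crop_man.png

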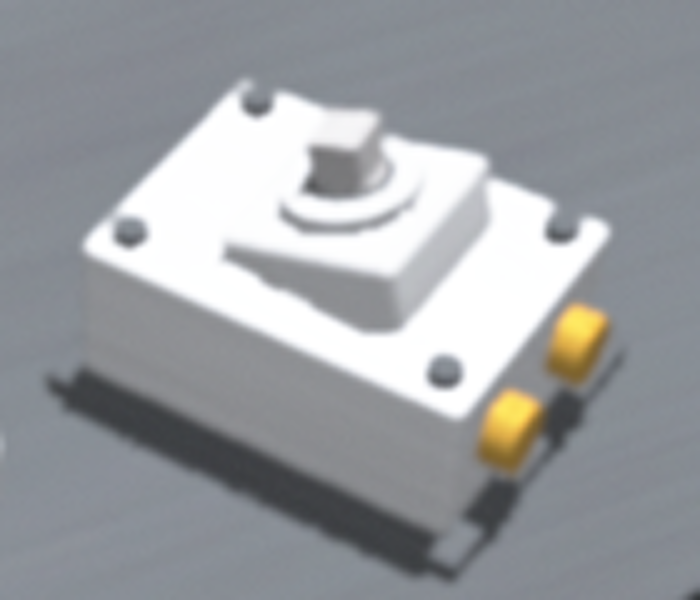

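The crop confirms the choice. The black-handled key with a grey square socket, in the rack's right end pocket, is the tool. The two red ones outside the rack are look-alikes. Next I triangulate.

```bash
cat > h.py <<'E'
from workcell import monitor, vision, order, nets, ctrl
import numpy as np, cv2
from scipy.spatial.transform import Rotation as Ro
def cams(*names): return [vision.camera(n) for n in names]
def px(r): return np.array([r["position"][1]*640,r["position"][0]*480])
def P(c): return c["mtx"]@np.c_[c["R"],c["t"]]
def tri(cs,pts):
    X=cv2.triangulatePoints(P(cs[0]),P(cs[1]),np.float64(pts[0]).reshape(2,1),np.float64(pts[1]).reshape(2,1))[:,0];X=X[:3]/X[3]
    return X,[np.linalg.norm(proj(c,X)-p) for c,p in zip(cs,pts)]
def proj(c,X):
    q=c["mtx"]@(c["R"]@np.asarray(X)+c["t"]);return q[:2]/q[2]
def onz(c,p,z):
    d=c["R"].T@np.linalg.inv(c["mtx"])@np.r_[p,1.0];o=-c["R"].T@c["t"];return o+d*(z-o[2])/d[2]
def Rt(s): 
    q=s["eef_rot"];return Ro.from_quat([q[1],q[2],q[3],q[0]]).as_matrix()
def wcam(c,s):
    M=c["mount"];R=Rt(s)@M[:3,:3];t=Rt(s)@M[:3,3]+s["position"]
    c["R"]=R.T;c["t"]=-R.T@t;return c
def world_in_tool(d): return Rt(monitor.read_state()).T@np.asarray(d)
E
python3 - <<'E'
from h import *
np.set_printoptions(precision=4,suppress=True)
cs=cams("scene","side")
def t(n,a,b): X,e=tri(cs,[np.array(a,float),np.array(b,float)]);print(n,X,np.round(e,1))
for n in ["key_grip","key","port","manifold","rack","pin_key","nipple","spare_plug","piston","oil"]:
    A=nets.place_of(cs[0],n);B=nets.place_of(cs[1],n)
    for a in A:
        for b in B:
            if a["p"]>.4 and b["p"]>.4:
                X,e=tri(cs,[px(a),px(b)])
                if max(e)<6: print(n,X,np.round(e,1),px(a).round(),px(b).round(),round(a["p"],2),round(b["p"],2))
# manifold top corners in scene crop
for n,p in dict(left=(300+85/5,150+248/5),far=(300+245/5,150+80/5),right=(300+608/5,150+232/5),near=(300+462/5,150+412/5)).items():
    print(n,onz(cs[0],np.array(p),0.068))
print("holes",[onz(cs[0],np.array(p),0.07) for p in [(300+130/5,150+230/5),(300+258/5,150+98/5),(300+562/5,150+228/5),(300+445/5,150+370/5)]])
import pathlib
print([a for a in dir(ctrl) if a[0]!="_"])
i=cs[1]["image"];cv2.imwrite("pics/crop_side.png",cv2.resize(i[150:370,230:430],None,fx=2.7,fy=2.7,interpolation=cv2.INTER_CUBIC))
E
```

```text
key_grip [ 0.677  -0.2954  0.0661] [1.5 0.7] [159. 341.] [298. 170.] 0.95 0.75
key_grip [ 0.4276 -0.2035  0.0613] [1.7 1.1] [180. 208.] [401. 209.] 0.92 0.91
key_grip [ 0.5455 -0.1929  0.0718] [4.6 2.6] [207. 253.] [349. 199.] 0.61 0.95
key [ 0.548  -0.1949  0.0059] [0. 0.] [210. 277.] [345. 224.] 0.88 0.56
key [ 0.6818 -0.2911 -0.0002] [1.9 0.9] [174. 368.] [296. 194.] 0.83 0.56
key [ 0.4259 -0.2036  0.0009] [0.4 0.2] [187. 233.] [400. 231.] 0.68 0.76
manifold [ 0.539   0.1015 -0.0045] [1.2 0.9] [367. 226.] [323. 324.] 0.75 0.61
rack [ 0.5463 -0.2648 -0.005 ] [0.9 0.5] [169. 294.] [350. 210.] 0.63 0.79
pin_key [ 0.5477 -0.327   0.0088] [0.5 0.3] [130. 303.] [354. 190.] 0.75 0.87
spare_plug [ 0.4512 -0.073  -0.0041] [0.1 0. ] [260. 223.] [381. 270.] 0.48 0.78
piston [ 0.5385 -0.0583 -0.0036] [2.5 1.6] [287. 254.] [339. 267.] 0.77 0.89
oil [ 0.7424  0.131  -0.0002] [1.8 1.2] [442. 302.] [212. 317.] 0.58 0.65
left [0.5093 0.0172 0.068 ]
far [0.4503 0.1076 0.068 ]
right [0.5772 0.1856 0.068 ]
near [0.6319 0.0972 0.068 ]
holes [array([0.5094, 0.0342, 0.07  ]), array([0.4638, 0.1062, 0.07  ]), array([0.5706, 0.1708, 0.07  ]), array([0.6145, 0.1004, 0.07  ])]
['PlanningError', 'tip_reach']
```

View pics/crop_side.png

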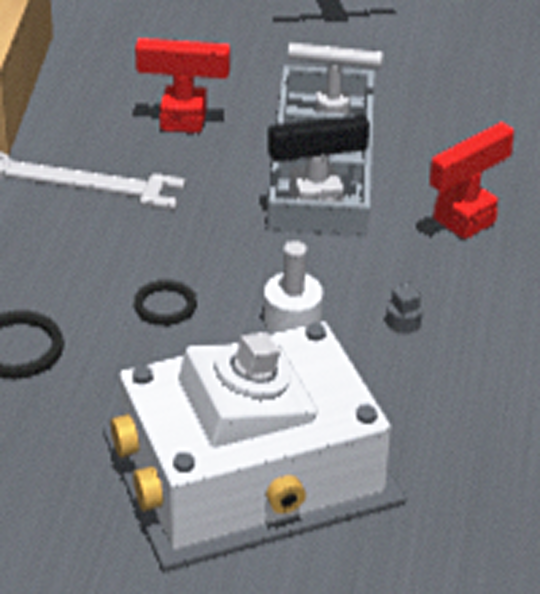

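The side picture shows the manifold at (325,310). Its boss is thick towards the yellow caps on the left, so the port leans right, towards the robot. The key's bar is at (349,201). I move above the key and look with the wrist camera.

Call:
move_arm:
  increments:
    - [0, [-0.085, -0.171, 0], 0]
    - [0, [-0.085, -0.171, 0], 0]
    - [0, [-0.085, -0.171, 0], 0]
    - [0, [-0.085, -0.171, 0], 0]
    - [0, [-0.085, -0.171, 0], 0]
    - [0, [-0.085, -0.171, 0], 0]
    - [0, [-0.085, -0.171, 0], 0]
    - [0, [-0.085, -0.171, 0], 0]
    - [0, [-0.085, -0.171, 0], 0]
    - [0, [0, 0, 0], 0]
    - [0, [0, 0, 0], 0]

```text
time: 2.95
position: [0.4773, -0.26, 0.4045]
eef_rot: [0.0, 0.801, -0.599, -0.0]
ft_force: [-0.4, -1.2, -0.1]
finger_gap: 0.0849
```

Run:
```python
from h import *
np.set_printoptions(precision=4,suppress=True)
s=monitor.read_state();print(s["time"],s["position"],s["eef_rot"],s["joints"])
c=wcam(vision.camera("wrist"),s);cv2.imwrite("pics/w1.png",c["image"])
print(proj(c,[.547,-.194,.066]))
for n in ["key_grip","key","pin_key"]:
    for r in nets.place_of(c,n): 
        print(n,px(r).round(),round(r["p"],2),onz(c,px(r),.066 if n=="key_grip" else .005))
```

```text
2.95 [ 0.4773 -0.26    0.4045] [ 0.0001  0.8005 -0.5993 -0.0001] [ 0.4172  0.66    0.0426  1.6028 -0.0338  0.8798 -0.8128]
[256.6522 105.6747]
key_grip [228. 258.] 0.83 [ 0.4232 -0.2004  0.066 ]
key_grip [256. 107.] 0.61 [ 0.5458 -0.1937  0.066 ]
key [245. 237.] 0.76 [ 0.4258 -0.2037  0.005 ]
key [266. 112.] 0.58 [ 0.5452 -0.1943  0.005 ]
pin_key [406. 145.] 0.78 [ 0.5533 -0.3251  0.005 ]
```

View pics/w1.png

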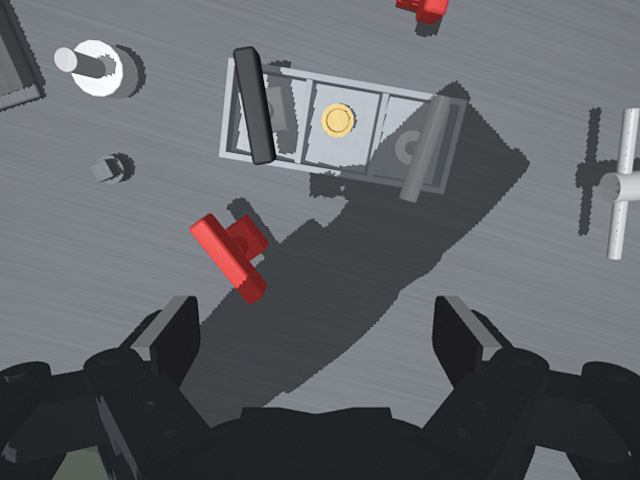

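The wrist picture confirms the bar at (256,107), in the rack's end pocket beside the nipple at (338,120). That puts the key grip at (0.546,-0.194). Next I look at the plug from above.

Call:
move_arm:
  increments:
    - [0, [-0.164, -0.081, 0], 0]
    - [0, [-0.164, -0.081, 0], 0]
    - [0, [-0.164, -0.081, 0], 0]
    - [0, [-0.164, -0.081, 0], 0]
    - [0, [-0.164, -0.081, 0], 0]
    - [0, [-0.164, -0.081, 0], 0]
    - [0, [-0.164, -0.081, 0], 0]
    - [0, [-0.164, -0.081, 0], 0]
    - [0, [0, 0, 0], 0]
    - [0, [0, 0, 0], 0]

```text
time: 4.15
position: [0.5405, 0.0996, 0.4046]
eef_rot: [0.0, 0.8, -0.6, -0.0]
ft_force: [-0.4, -0.7, 0.6]
finger_gap: 0.0849
```

Run:
```python
from h import *
np.set_printoptions(precision=4,suppress=True)
s=monitor.read_state();print(s["time"],s["position"],s["eef_rot"],s["joints"])
c=wcam(vision.camera("wrist"),s);cv2.imwrite("pics/w2.png",c["image"])
np.savez("w2.npz",**{k:c[k] for k in ["mtx","R","t"]})
for n in ["port","manifold"]:
    for r in nets.place_of(c,n): 
        print(n,px(r).round(1),round(r["p"],2),onz(c,px(r),.095 if n=="port" else 0))
p=proj(c,[.54,.10,.1]).astype(int);print(p)
y0=max(0,p[1]-90);x0=max(0,p[0]-110)
cv2.imwrite("pics/w2c.png",cv2.resize(c["image"][y0:y0+180,x0:x0+220],None,fx=3.5,fy=3.3,interpolation=cv2.INTER_CUBIC));print(x0,y0)
```

```text
4.15 [0.5405 0.0996 0.4046] [ 0.0001  0.8001 -0.5999 -0.    ] [-0.2968  0.6717  0.1072  1.5818 -0.0854  0.8929 -1.4457]
port [310.9 229.8] 0.9 [0.5365 0.1012 0.095 ]
manifold [312.5 204.1] 0.69 [0.5385 0.1013 0.    ]
manifold [593.5 278.8] 0.28 [ 0.545  -0.1971  0.    ]
[313 227]
203 137
```

View pics/w2.png

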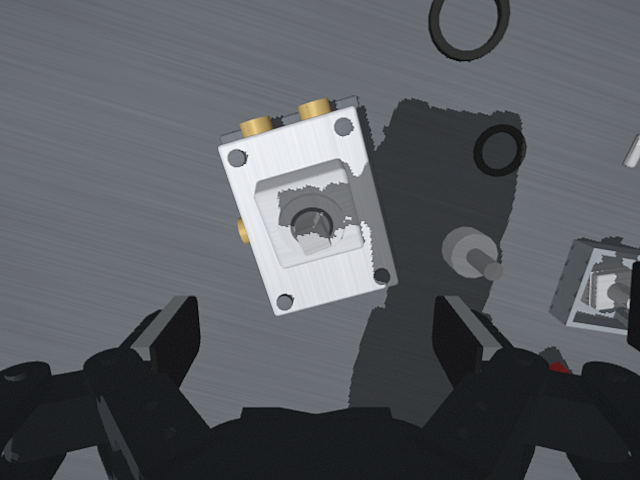

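View pics/w2c.png

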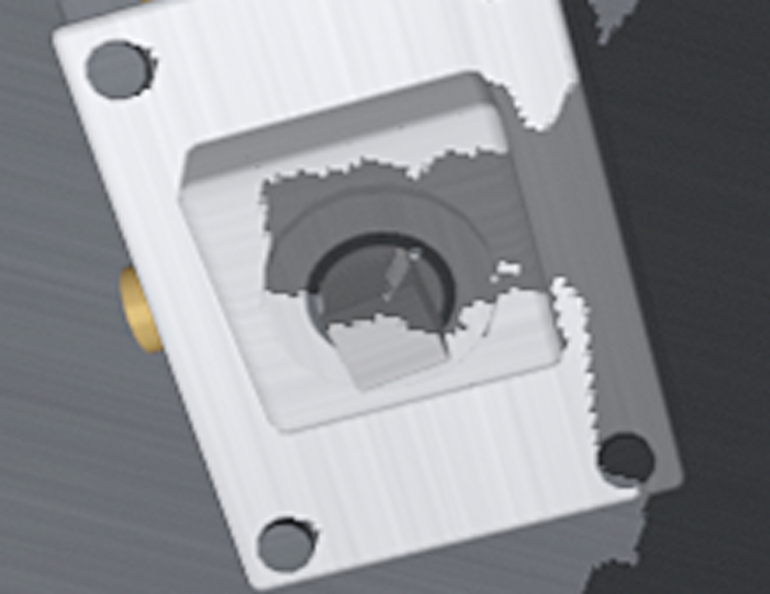

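The wrist picture shows the manifold, with its caps at (256,126) and (313,110) on the +x end and the plug at about (311,232), partly in shadow. Moves only spin about tool z, and the port leans. So I test how the arm behaves at the edge of its reach, over a clear area outward in the lean plane's direction.

Call:
move_arm:
  increments:
    - [0, [-0.145, -0.09, 0], 0]
    - [0, [-0.145, -0.09, 0], 0]
    - [0, [-0.145, -0.09, 0], 0]
    - [0, [-0.145, -0.09, 0], 0]
    - [0, [-0.145, -0.09, 0], 0]
    - [0, [-0.145, -0.09, 0], 0]
    - [0, [-0.145, -0.09, 0], 0]
    - [0, [-0.043, -0.154, 0], 0]
    - [0, [-0.043, -0.154, 0], 0]
    - [0, [-0.043, -0.154, 0], 0]

```text
time: 5.3
position: [0.6613, 0.4067, 0.3988]
eef_rot: [0.004, 0.798, -0.603, -0.003]
ft_force: [0.8, -0.6, 1.3]
finger_gap: 0.0852
```

```bash
cat > st.py <<'E'
from h import *
np.set_printoptions(precision=4,suppress=True)
s=monitor.read_state();R=Rt(s);print(s["time"],s["position"],"j",s["joints"],"gap",s["finger_gap"],"F",s["ft_force"],"M",s["moment"]);print("toolz",R[:,2],"toolx",R[:,0],"tip",s["position"]+.155*R[:,2])
E
python3 st.py
```

```text
5.3 [0.6613 0.4067 0.3988] j [-0.6018  1.2326  0.1478  0.182  -0.1433  1.7379 -1.8692] gap 0.08518042375430446 F [ 0.7939 -0.6196  1.3174] M [0.0384 0.0521 0.0315]
toolz [-0.0087 -0.0031 -1.    ] toolx [ 0.2732 -0.962   0.0006] tip [0.66   0.4062 0.2438]
```

Call:
move_arm:
  increments:
    - [0, [-0.043, -0.154, 0], 0]
    - [0, [-0.043, -0.154, 0], 0]
    - [0, [-0.043, -0.154, 0], 0]
    - [0, [-0.043, -0.154, 0], 0]
    - [0, [0, 0, 0], 0]

```text
time: 5.8
position: [0.6705, 0.3977, 0.2842]
eef_rot: [0.087, 0.783, -0.615, -0.034]
ft_force: [0.1, -0.6, -1.9]
finger_gap: 0.0856
```

```bash
python3 st.py
```

```text
5.8 [0.6705 0.3977 0.2842] j [-0.5751  1.4434  0.1206  0.0036 -0.128   1.8815 -1.907 ] gap 0.08564388578964903 F [ 0.0558 -0.6458 -1.923 ] M [ 0.0615 -0.1492  0.0115]
toolz [-0.1598 -0.095  -0.9826] toolx [ 0.2422 -0.9687  0.0542] tip [0.6457 0.383  0.1319]
```

The arm does tilt when it is pushed beyond its reach, and the tilt persists. This push tilted it inward, and I need an outward tilt. Pushing up against the joint 6 limit should give that.

Call:
move_arm:
  increments:
    - [0, [0.027, 0.096, -0.16], 0]
    - [0, [0.027, 0.096, -0.16], 0]
    - [0, [0.027, 0.096, -0.16], 0]
    - [0, [0.027, 0.096, -0.16], 0]
    - [0, [0.027, 0.096, -0.16], 0]
    - [0, [0.027, 0.096, -0.16], 0]
    - [0, [0, 0, -0.18], 0]
    - [0, [0, 0, -0.18], 0]

```text
time: 6.6
position: [0.5678, 0.3413, 0.5982]
eef_rot: [0.062, 0.785, -0.615, -0.024]
ft_force: [1.4, -0.8, -0.4]
finger_gap: 0.0854
```

```bash
python3 st.py
```

```text
6.6 [0.5678 0.3413 0.5982] j [-0.6173  0.8948  0.1979  0.3645 -0.1632  2.0208 -1.873 ] gap 0.08540446487845144 F [ 1.4082 -0.8421 -0.4395] M [ 0.0441 -0.1393 -0.0229]
toolz [-0.1138 -0.0677 -0.9912] toolx [ 0.2415 -0.9696  0.0385] tip [0.5502 0.3308 0.4445]
```

Call:
move_arm:
  increments:
    - [0, [0, 0, -0.16], 0]
    - [0, [0, 0, -0.16], 0]
    - [0, [0, 0, -0.16], 0]
    - [0, [0, 0, -0.16], 0]

```text
time: 7.0
position: [0.5121, 0.3074, 0.6877]
eef_rot: [0.026, 0.787, -0.617, -0.011]
ft_force: [0.9, 0.3, 1.1]
finger_gap: 0.0857
```

```bash
python3 st.py
```

```text
7.0 [0.5121 0.3074 0.6877] j [-0.6321  0.7083  0.1817  0.4713 -0.1292  2.0231 -1.8731] gap 0.08569342202150237 F [0.8778 0.2892 1.1054] M [ 0.0201 -0.06    0.0219]
toolz [-0.0484 -0.0277 -0.9984] toolx [ 0.2394 -0.9708  0.0153] tip [0.5046 0.3031 0.5329]
```

Call:
move_arm:
  increments:
    - [0, [0, 0, -0.18], 0]
    - [0, [0, 0, -0.18], 0]
    - [0, [0, 0, -0.18], 0]
    - [0, [0, 0, -0.18], 0]
    - [0, [0, 0, -0.18], 0]
    - [0, [0, 0, -0.18], 0]

```text
time: 7.6
position: [0.4111, 0.2464, 0.8034]
eef_rot: [-0.046, 0.786, -0.616, 0.017]
ft_force: [0.2, 0.2, 0.4]
finger_gap: 0.0854
```

```bash
python3 st.py
```

```text
7.6 [0.4111 0.2464 0.8034] j [-0.6796  0.4375  0.2105  0.5889 -0.1056  2.0232 -1.8733] gap 0.08536205587473668 F [0.1502 0.2221 0.3549] M [-0.033   0.0354  0.0169]
toolz [ 0.0831  0.0518 -0.9952] toolx [ 0.2401 -0.9703 -0.0304] tip [0.424  0.2544 0.6491]
```

Pushing up works. The tool now leans outward by 5.6° at azimuth 32°, which is the port's lean plane. I'll use this once the key is held, so I undo it first by pushing outward at full stretch.

Call:
move_arm:
  increments:
    - [0, [-0.026, -0.08, 0.149], 0]
    - [0, [-0.026, -0.08, 0.149], 0]
    - [0, [-0.026, -0.08, 0.149], 0]
    - [0, [-0.026, -0.08, 0.149], 0]
    - [0, [-0.026, -0.08, 0.149], 0]
    - [0, [-0.026, -0.08, 0.149], 0]
    - [0, [-0.026, -0.08, 0.149], 0]
    - [0, [-0.026, -0.08, 0.149], 0]
    - [0, [-0.026, -0.08, 0.149], 0]
    - [0, [-0.026, -0.08, 0.149], 0]
    - [0, [-0.043, -0.154, 0], 0]

```text
time: 8.7
position: [0.6392, 0.3875, 0.4491]
eef_rot: [-0.042, 0.786, -0.617, 0.015]
ft_force: [0.9, 0.0, 0.9]
finger_gap: 0.0857
```

```bash
python3 st.py
python3 - <<'E'
from h import *
c=dict(np.load("w2.npz"));w=cv2.imread("pics/w2.png")
H=[onz(c,np.array(p,float),.068) for p in [(237,158),(344,127),(382,276),(285,302)]]
H=np.array(H);print(H)
d=(H[0]+H[1]-H[2]-H[3])/2;e=(H[0]+H[3]-H[1]-H[2])/2
print(np.degrees(np.arctan2(d[1],d[0])),np.linalg.norm(d),np.degrees(np.arctan2(e[1],e[0])),np.linalg.norm(e),H.mean(0))
E
```

```text
8.7 [0.6392 0.3875 0.4491] j [-0.6225  1.0287  0.1692  0.5508 -0.1476  1.4796 -1.8647] gap 0.08574593073271085 F [0.9475 0.0125 0.9047] M [-0.0458  0.1283 -0.0511]
toolz [ 0.075   0.0476 -0.996 ] toolx [ 0.239  -0.9706 -0.0284] tip [0.6508 0.3948 0.2947]
[[0.56880684 0.17032532 0.068     ]
 [0.614062   0.0979155  0.068     ]
 [0.50835316 0.03136143 0.068     ]
 [0.46267898 0.1031702  0.068     ]]
32.259707416708544 0.12525267774005308 122.23128875709162 0.08524544916789555 [0.53847525 0.10069311 0.068     ]
```

Call:
move_arm:
  increments:
    - [0, [-0.043, -0.154, 0], 0]
    - [0, [-0.043, -0.154, 0], 0]
    - [0, [-0.043, -0.154, 0], 0]
    - [0, [0, 0, 0], 0]

```text
time: 9.1
position: [0.669, 0.395, 0.4009]
eef_rot: [0.011, 0.779, -0.627, -0.006]
ft_force: [0.6, 0.4, -2.9]
finger_gap: 0.0851
```

```bash
python3 st.py
```

```text
9.1 [0.669  0.395  0.4009] j [-0.5743  1.2905  0.1623  0.015  -0.166   1.86   -1.9287] gap 0.08513400641725571 F [ 0.5701  0.4163 -2.9413] M [ 0.0272 -0.0613  0.013 ]
toolz [-0.0221 -0.0093 -0.9997] toolx [ 0.2135 -0.9769  0.0044] tip [0.6656 0.3935 0.2459]
```

Call:
move_arm:
  increments:
    - [0, [0.028, 0.096, -0.137], 0]
    - [0, [0.028, 0.096, -0.137], 0]
    - [0, [0.028, 0.096, -0.137], 0]
    - [0, [0.028, 0.096, -0.137], 0]
    - [0, [0.028, 0.096, -0.137], 0]
    - [0, [0.028, 0.096, -0.137], 0]
    - [0, [0.028, 0.096, -0.137], 0]
    - [0, [0.028, 0.096, -0.137], 0]
    - [0, [0, 0, -0.1], 0]
    - [0, [0, 0, 0], 0]

```text
time: 10.1
position: [0.5098, 0.309, 0.6943]
eef_rot: [-0.006, 0.78, -0.626, 0.0]
ft_force: [-0.1, 0.5, -0.7]
finger_gap: 0.0854
```

```bash
python3 st.py
```

```text
10.1 [0.5098 0.309  0.6943] j [-0.6429  0.6811  0.1938  0.5081 -0.1353  1.9478 -1.8947] gap 0.08536087498570864 F [-0.0967  0.5092 -0.6944] M [ 0.0078 -0.0265  0.0238]
toolz [ 0.0073  0.0086 -0.9999] toolx [ 0.2174 -0.9761 -0.0069] tip [0.511  0.3103 0.5393]
```

Run:
```python
from h import *
from h import Rt
w=cv2.imread("pics/w1.png")
cv2.imwrite("pics/w1c.png",cv2.resize(w[30:190,190:400],None,fx=3.7,fy=3.7,interpolation=cv2.INTER_CUBIC))
i=cv2.imread("pics/scene0.png")
cv2.imwrite("pics/hs.png",cv2.resize(i[165:205,345:395],None,fx=14,fy=14,interpolation=cv2.INTER_CUBIC))
i=cv2.imread("pics/side0.png")
cv2.imwrite("pics/hd.png",cv2.resize(i[262:302,300:350],None,fx=14,fy=14,interpolation=cv2.INTER_CUBIC))
```

```text
(no output)
```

View pics/w1c.png

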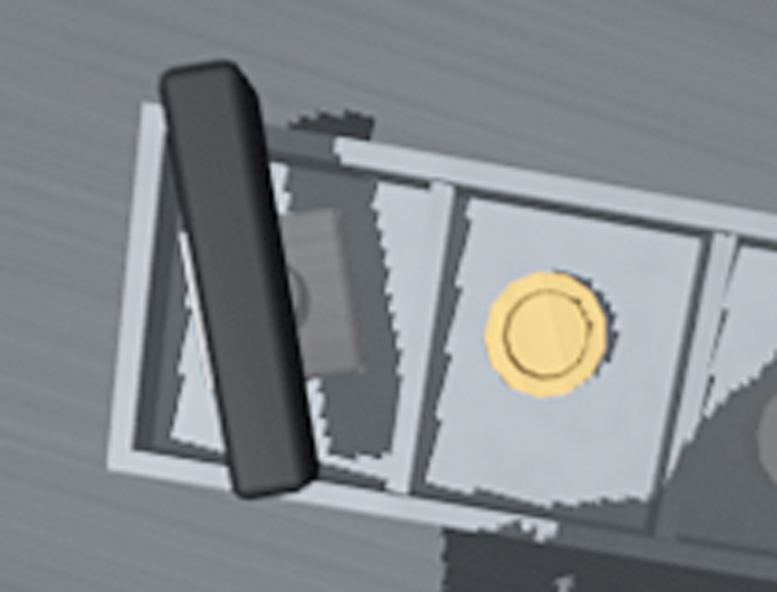

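View pics/hs.png

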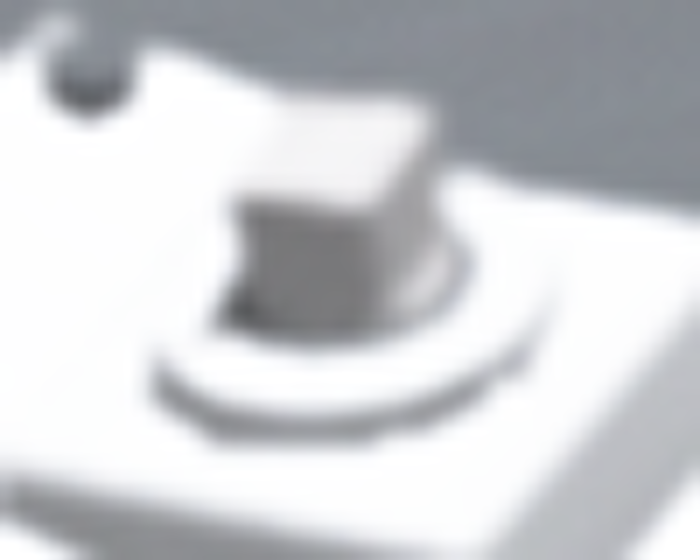

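View pics/hd.png

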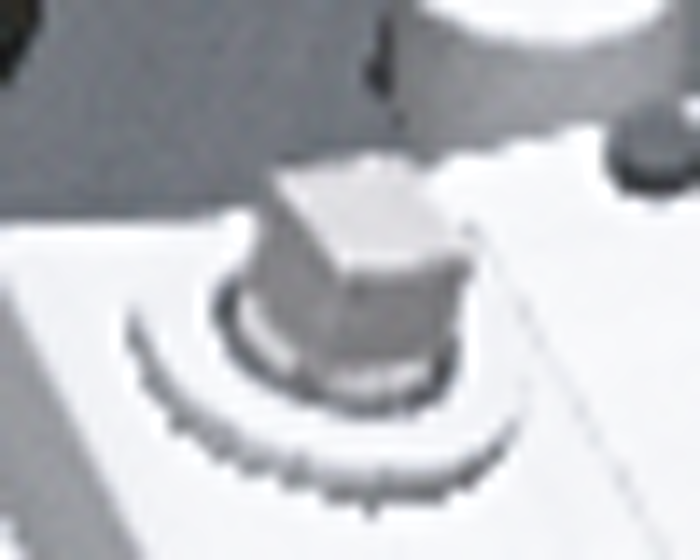

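```bash
cat > plug.py <<'E'
from h import *
from scipy.optimize import least_squares
np.set_printoptions(precision=4,suppress=True)
yaw=np.radians(32.25)
ax=np.array([-np.sin(np.radians(15))*np.cos(yaw),-np.sin(np.radians(15))*np.sin(yaw),np.cos(np.radians(15))])
ex=np.array([np.cos(yaw),np.sin(yaw),0]);ex=ex-ax*(ex@ax);ex/=np.linalg.norm(ex);ey=np.cross(ax,ex)
def corners(c0,th,h):
    o=[]
    for k in range(4):
        a=th+np.pi/4+k*np.pi/2
        o.append(c0+ax*h+.01*np.sqrt(2)*(np.cos(a)*ex+np.sin(a)*ey))
    return np.array(o)
E
python3 - <<'E'
from plug import *
s=monitor.read_state()
cs=cams("scene","side");w2=dict(np.load("w2.npz"))
cv2.imwrite("pics/side1.png",cs[1]["image"]);cv2.imwrite("pics/scene1.png",cs[0]["image"])
np.savez("sc.npz",**{k:cs[0][k] for k in["mtx","R","t"]});np.savez("sd.npz",**{k:cs[1][k] for k in["mtx","R","t"]})
obs=[(cs[0],np.array([(283,95),(435,98),(372,208),(232,198)])/14+[345,165]),
     (cs[1],np.array([(275,172),(415,160),(472,250),(345,270)])/14+[300,262]),
     (w2,np.array([(362,390),(447,350),(328,330)])/[3.5,3.3]+[203,137])]
def res(p,o=obs,show=False):
    C=corners(np.array([p[0],p[1],.095]),p[2],.020);r=[]
    for c,pts in o:
        Q=np.array([proj(c,X) for X in C])
        for q in pts:
            d=Q-q;k=np.argmin((d**2).sum(1));r+=list(d[k])
    return np.array(r)
for o in (obs,obs[:2],obs[2:],obs[:1],obs[1:2]):
  best=min((least_squares(res,[.5365,.101,t],args=(o,)) for t in np.radians(np.arange(-45,45,15))),key=lambda b:b.cost)
  print(best.x[:2],np.degrees(best.x[2])%90,best.cost,best.fun.round(1))
w1={"mtx":vision.camera("wrist")["mtx"]};M=vision.camera("wrist")["mount"]
w1["mount"]=M;w1=wcam(w1,{"eef_rot":[.0001,.8005,-.5993,-.0001],"position":np.array([.4773,-.26,.4045])})
B=np.array([onz(w1,np.array(p)/3.7+[190,30],.085) for p in [(162,78),(240,68),(312,480),(237,495)]]);print(B,B.mean(0))
d=(B[0]+B[1]-B[2]-B[3])/2;print("bar az",np.degrees(np.arctan2(d[1],d[0])),np.linalg.norm(d),np.linalg.norm(B[0]-B[1]))
E
```

```text
[0.5393 0.102 ] 11.402056233519694 23.878215582765378 [-1.3 -0.4 -1.  -0.2 -0.4 -1.4 -1.6 -1.1 -1.8 -1.1 -2.4 -2.  -0.3 -1.3
 -0.6 -0.9  0.2  1.1  1.2  1.4 -3.6 -2.2]
[0.5383 0.1039] 7.313730635448254 8.320743893419966 [ 0.1 -1.2 -0.  -0.6 -0.2 -1.8 -1.  -2.  -1.3 -0.6 -1.5 -0.9 -0.1 -0.2
 -0.9 -0.3]
[0.5394 0.1015] 12.122929458340836 10.112849584805138 [ 1.1  1.1  1.9  1.1 -2.9 -2.1]
[0.5418 0.1026] 9.859523332732229 0.7738923316841242 [-0.   0.3  0.1  0.6  0.5 -0.5 -0.6 -0.4]
[0.5365 0.1048] 4.516052616029771 0.6601098772591486 [-0.3 -0.3 -0.2 -0.3  0.8  0.5 -0.3  0.1]
[[ 0.5766 -0.1733  0.085 ]
 [ 0.5823 -0.1867  0.085 ]
 [ 0.514  -0.2184  0.085 ]
 [ 0.507  -0.205   0.085 ]] [ 0.545  -0.1959  0.085 ]
bar az 24.68995123437701 0.07587201232867272 0.014527044469060607
```

Fits so far: the manifold's yaw is 32.25°, the plug centre is about (0.538, 0.103), and the flats sit about 8±4° from the manifold's x. The key's bar is at azimuth 24.7°, measured 76 mm long by 14.5 mm thick, which agrees with the given size. I want a shadow-free look at the plug on the way to the key.

Call:
move_arm:
  increments:
    - [0, [0.122, 0.024, 0.124], -0.02]
    - [0, [0.122, 0.024, 0.124], -0.02]
    - [0, [0.122, 0.024, 0.124], -0.02]
    - [0, [0.122, 0.024, 0.124], -0.02]
    - [0, [0.122, 0.024, 0.124], -0.02]
    - [0, [0.122, 0.024, 0.124], -0.02]
    - [0, [0.122, 0.024, 0.124], -0.02]
    - [0, [0.122, 0.024, 0.124], -0.02]
    - [0, [0.122, 0.024, 0.124], -0.02]
    - [0, [0.122, 0.024, 0.124], -0.02]
    - [0, [0, 0, 0], 0]
    - [0, [0, 0, 0], 0]

```text
time: 11.5
position: [0.5459, 0.0182, 0.3922]
eef_rot: [-0.0, 0.838, -0.546, -0.002]
ft_force: [-0.1, 0.7, 0.3]
finger_gap: 0.0858
```

```bash
python3 st.py
python3 - <<'E'
from plug import *
s=monitor.read_state();c=wcam(vision.camera("wrist"),s);cv2.imwrite("pics/w3.png",c["image"])
np.savez("w3.npz",**{k:c[k] for k in ["mtx","R","t"]})
p=proj(c,[.5335,.1,.115]).astype(int);x0,y0=p-[40,30];print(x0,y0)
cv2.imwrite("pics/w3c.png",cv2.resize(c["image"][y0:y0+60,x0:x0+80],None,fx=9,fy=9,interpolation=cv2.INTER_CUBIC))
for r in nets.place_of(c,"port"): print(px(r),r["p"],onz(c,px(r),.095))
E
```

```text
11.5 [0.5459 0.0182 0.3922] j [-0.1411  0.6821  0.0947  1.6102 -0.0835  0.8568 -1.1669] gap 0.08582596577710877 F [-0.0808  0.7273  0.2855] M [ 0.0194 -0.055  -0.0058]
toolz [-0.0038  0.0032 -1.    ] toolx [ 0.4046 -0.9145 -0.0045] tip [0.5453 0.0187 0.2372]
152 173
[202.304 190.32 ] 0.94 [0.5388 0.1009 0.095 ]
```

View pics/w3c.png

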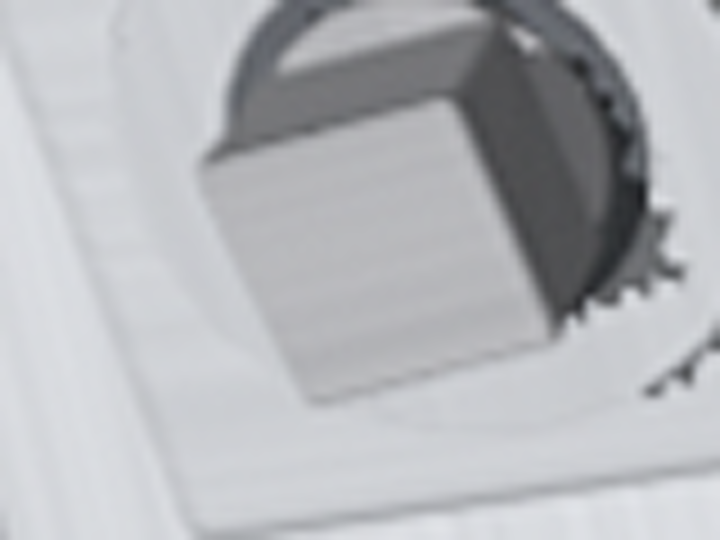

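The plug's top face is now clear, with corners at crop (202,162), (450,98), (555,335) and (318,405). I refit with them.

Run:
```python
from plug import *
c=dict(np.load("w3.npz"))
pts=np.array([(202,162),(450,98),(555,335),(318,405)])/9+[152,173]
def res(p,o):
    C=corners(np.array([p[0],p[1],p[3] if len(p)>3 else .095]),p[2],.020)
    Q=np.array([proj(c,X) for X in C]);r=[]
    for q in pts:
        d=Q-q;k=np.argmin((d**2).sum(1));r+=list(d[k])
    return np.array(r)
for p0 in ([.5365,.101],[.5365,.101,.095]):
  best=min((least_squares(res,p0[:2]+[t]+p0[2:],args=(0,)) for t in np.radians(np.arange(-45,45,15))),key=lambda b:b.cost)
  print(best.x,np.degrees(best.x[2])%90,best.cost,best.fun.round(2))
```

```text
[0.5395 0.1019 0.1241] 7.1123979091497604 2.693967118278346 [-1.29  0.26  0.65 -0.76  1.39  0.39 -0.74  0.2 ]
[0.536  0.1047 0.1241 0.0827] 7.1124764040591355 0.6701712284909653 [-0.28  0.67  0.24  0.05  0.42 -0.11 -0.39 -0.64]
```

Call:
move_arm:
  increments:
    - [0, [0.13, 0.0575, 0.08], -0.007]
    - [0, [0.13, 0.0575, 0.08], -0.007]
    - [0, [0.13, 0.0575, 0.08], 0]
    - [0, [0.13, 0.0575, 0.08], 0]
    - [0, [0.13, 0.0575, 0.08], 0]
    - [0, [0.13, 0.0575, 0.08], 0]
    - [0, [0, 0, 0], 0]
    - [0, [0, 0, 0], 0]

```text
time: 12.4
position: [0.5485, -0.1939, 0.2721]
eef_rot: [-0.001, 0.842, -0.539, -0.002]
ft_force: [-0.1, 1.5, -0.2]
finger_gap: 0.0853
```

```bash
python3 st.py
python3 - <<'E'
from plug import *
s=monitor.read_state();c=wcam(vision.camera("wrist"),s);cv2.imwrite("pics/w4.png",c["image"])
print(proj(c,s["position"]+.185*Rt(s)[:,2]))
for n in ["key_grip","key"]:
  for r in nets.place_of(c,n): print(n,px(r),r["p"],onz(c,px(r),.071 if n=="key_grip" else .005))
E
```

```text
12.4 [ 0.5485 -0.1939  0.2721] j [ 0.2729  0.8954  0.0251  1.5992 -0.0362  0.651  -0.821 ] gap 0.08526092291642087 F [-0.0922  1.5243 -0.2392] M [ 0.0569 -0.0035  0.0092]
toolz [-0.0027  0.0033 -1.    ] toolx [ 0.419  -0.908  -0.0041] tip [ 0.5481 -0.1934  0.1171]
[313.5587 293.1453]
key_grip [313.984 282.72 ] 0.67 [ 0.5465 -0.194   0.071 ]
key [255.424 393.216] 0.92 [ 0.4286 -0.2022  0.005 ]
key [562.688 114.912] 0.82 [ 0.6773 -0.2918  0.005 ]
key [312.896 245.088] 0.78 [ 0.545  -0.1934  0.005 ]
```

View pics/w4.png

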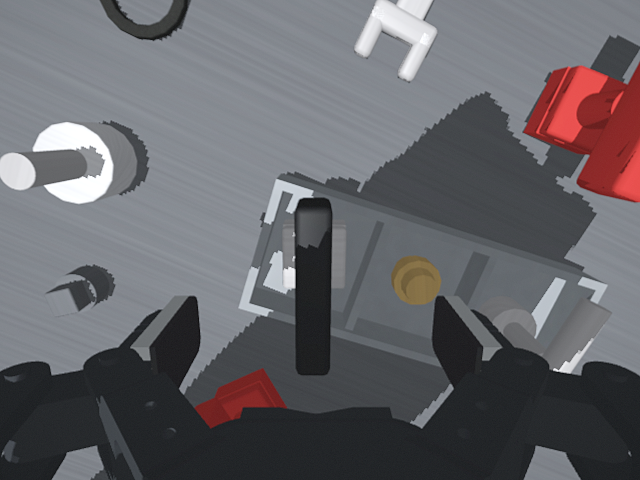

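The wrist picture shows the bar centred at (313,285) between the pads and lined up with them. I descend and grip.

Call:
move_arm:
  increments:
    - [0, [-0.005, 0.01, 0.061], 0]
    - [0, [0, 0, 0.061], 0]
    - [0, [0, 0, 0.061], 0]
    - [0, [0, 0, 0], 0]
    - [1, [0, 0, 0], 0]
    - [1, [0, 0, 0], 0]
    - [1, [0, 0, 0], 0]
    - [1, [0, 0, 0], 0]
    - [1, [0, 0, 0], 0]
    - [1, [0, 0, 0], 0]
    - [1, [0, 0, 0], 0]
  newtons: 60

```text
time: 13.65
position: [0.5454, -0.1941, 0.2264]
eef_rot: [-0.001, 0.842, -0.539, -0.002]
ft_force: [-0.9, 0.2, 6.1]
finger_gap: 0.015
```

```bash
python3 st.py
```

```text
13.65 [ 0.5454 -0.1941  0.2264] j [ 0.2768  0.9648  0.0205  1.6318 -0.0363  0.5488 -0.819 ] gap 0.015036812426499208 F [-0.9147  0.1714  6.0718] M [ 0.0959  0.1591 -0.0719]
toolz [-0.0027  0.003  -1.    ] toolx [ 0.4189 -0.908  -0.0038] tip [ 0.545  -0.1936  0.0714]
```

Call:
move_arm:
  increments:
    - [1, [0, 0, -0.06], 0]
    - [1, [0, 0, -0.1], 0]
    - [1, [0, 0, -0.15], 0]
    - [1, [0, 0, -0.18], 0]
    - [1, [0, 0, -0.18], 0]
    - [1, [0, 0, -0.18], 0]
    - [1, [0, 0, 0], 0]
    - [1, [0, 0, 0], 0]

```text
time: 14.45
position: [0.5459, -0.1946, 0.4386]
eef_rot: [-0.001, 0.842, -0.539, -0.002]
ft_force: [-0.2, -0.1, -3.3]
finger_gap: 0.0155
```

```bash
python3 st.py
python3 - <<'E'
from plug import *
c=vision.camera("wrist");cv2.imwrite("pics/w5.png",c["image"])
c=vision.camera("side");cv2.imwrite("pics/s5.png",c["image"])
E
```

```text
14.45 [ 0.5459 -0.1946  0.4386] j [ 0.2667  0.6805  0.0428  1.4111 -0.0333  1.0542 -0.822 ] gap 0.01548043070832385 F [-0.2292 -0.0829 -3.2566] M [ 0.0352 -0.0016  0.03  ]
toolz [-0.0028  0.003  -1.    ] toolx [ 0.419  -0.908  -0.0039] tip [ 0.5455 -0.1941  0.2837]
```

View pics/w5.png

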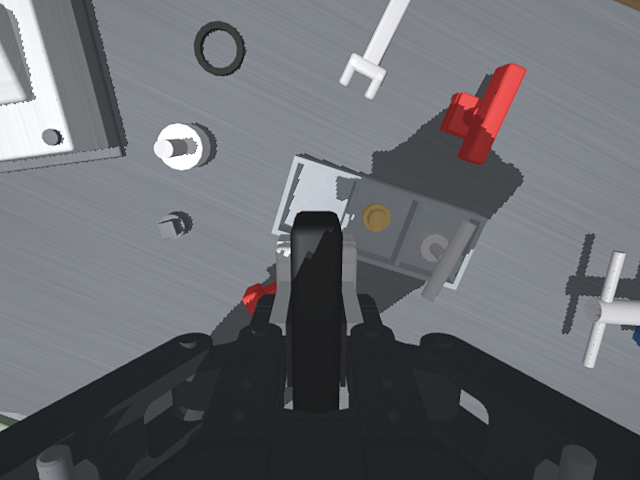

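View pics/s5.png

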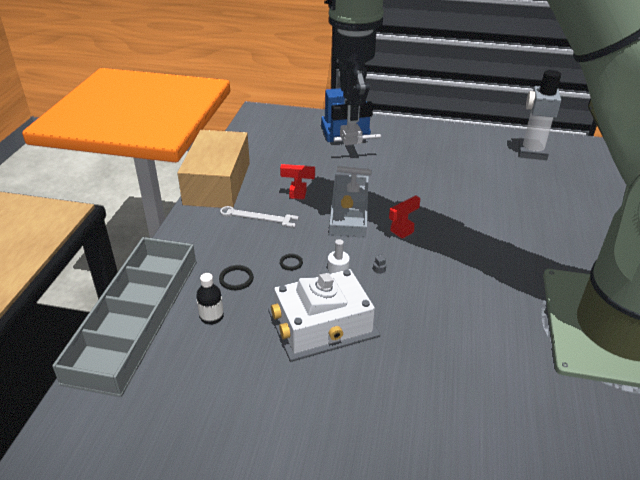

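The wrist picture shows the bar gripped at (317,310), and the side picture shows the key's pocket empty. The wrist force is 3.3 N, the key's weight. I carry it to the tilting place.

Call:
move_arm:
  increments:
    - [1, [-0.153, -0.059, -0.08], 0]
    - [1, [-0.153, -0.059, -0.08], 0]
    - [1, [-0.153, -0.059, -0.08], 0]
    - [1, [-0.153, -0.059, -0.08], 0]
    - [1, [-0.153, -0.059, -0.08], 0]
    - [1, [-0.153, -0.059, -0.08], 0]
    - [1, [-0.153, -0.059, -0.08], 0]
    - [1, [-0.153, -0.059, -0.08], 0]
    - [1, [-0.153, -0.059, -0.08], 0]
    - [1, [-0.153, -0.059, -0.08], 0]
    - [1, [-0.153, -0.059, -0.08], 0]
    - [1, [-0.153, -0.059, -0.08], 0]

```text
time: 15.75
position: [0.5157, 0.293, 0.6777]
eef_rot: [0.0, 0.842, -0.539, -0.003]
ft_force: [1.4, 0.9, -1.5]
finger_gap: 0.015
```

Call:
move_arm:
  increments:
    - [1, [0, 0, -0.1], -0.134]
    - [1, [0, 0, -0.1], -0.134]
    - [1, [0, 0, -0.1], -0.134]
    - [1, [0, 0, -0.1], -0.134]
    - [1, [0, 0, -0.1], -0.134]
    - [1, [0, 0, -0.1], -0.134]
    - [1, [0, 0, 0], -0.134]
    - [1, [0, 0, 0], -0.134]
    - [1, [0, 0, 0], -0.134]
    - [1, [0, 0, 0], -0.134]
    - [1, [0, 0, 0], -0.134]
    - [1, [0, 0, 0], -0.134]

```text
time: 16.95
position: [0.4676, 0.263, 0.7632]
eef_rot: [-0.009, 0.962, 0.272, 0.029]
ft_force: [0.6, -0.8, -2.3]
finger_gap: 0.0153
```

```bash
python3 st.py
```

```text
16.95 [0.4676 0.263  0.7632] j [-0.6044  0.5591  0.1254  0.5001 -0.0798  2.0231  0.0138] gap 0.01534567355672834 F [ 0.6208 -0.7538 -2.2505] M [-0.0788  0.061   0.0958]
toolz [ 0.0514  0.0342 -0.9981] toolx [0.8505 0.5224 0.0617] tip [0.4756 0.2683 0.6085]
```

Call:
move_arm:
  increments:
    - [1, [0, 0, -0.18], 0]
    - [1, [0, 0, -0.18], 0]
    - [1, [0, 0, -0.18], 0]
    - [1, [0, 0, -0.18], 0]
    - [1, [0, 0, -0.18], 0]
    - [1, [0, 0, -0.18], 0]

```text
time: 17.55
position: [0.3552, 0.1987, 0.8606]
eef_rot: [-0.028, 0.957, 0.267, 0.105]
ft_force: [1.5, 0.2, -2.4]
finger_gap: 0.015
```

```bash
python3 st.py
```

```text
17.55 [0.3552 0.1987 0.8606] j [-0.7053  0.2973  0.2606  0.6096 -0.1015  2.0232  0.0263] gap 0.015022886249641937 F [ 1.4956  0.1642 -2.3589] M [-0.0692  0.3456 -0.0645]
toolz [ 0.1866  0.1109 -0.9762] toolx [0.8347 0.5061 0.217 ] tip [0.3841 0.2159 0.7093]
```

Call:
move_arm:
  increments:
    - [1, [0, -0.1, -0.15], 0]
    - [1, [0, -0.06, -0.12], 0]
    - [1, [0, 0, 0], 0]

```text
time: 17.85
position: [0.3052, 0.2156, 0.8797]
eef_rot: [-0.035, 0.955, 0.268, 0.126]
ft_force: [1.2, -0.3, -2.2]
finger_gap: 0.015
```

```bash
cat >> st.py <<'E'
from plug import ax,ex,ey
print("tilt err deg: along lean",np.degrees(-R[:,2]@ex).round(2),"across",np.degrees(-R[:,2]@ey).round(2),"toolx ang",np.degrees(np.arctan2(R[:,0]@ey,R[:,0]@ex)).round(2))
E
python3 st.py
```

```text
17.85 [0.3052 0.2156 0.8797] j [-0.8996  0.2392  0.3736  0.6304 -0.0966  2.0235 -0.0533] gap 0.014972048382545084 F [ 1.154  -0.263  -2.1588] M [-0.2346  0.3554 -0.0419]
toolz [ 0.2207  0.1347 -0.966 ] toolx [0.8247 0.5029 0.2586] tip [0.3395 0.2365 0.73  ]
tilt err deg: along lean 0.02 across 0.22 toolx ang -0.84
```

The tilt now matches the port's axis to 0.02° and 0.22°. Next I spin to the flats and approach the standoff.

```bash
cat > go.py <<'E'
from plug import *
import sys
h=float(sys.argv[1]);spin=float(sys.argv[2]);n=int(sys.argv[3]);off=[float(a) for a in sys.argv[4:6]] or [0,0]
port=np.array([.5385,.102,.095])+off[0]*ex+off[1]*ey
s=monitor.read_state();R=Rt(s)@Ro.from_rotvec([0,0,np.radians(spin*60)]).as_matrix()
tgt=port+ax*(h+.221)
d=R.T@(tgt-s["position"]);print("target",tgt,"tool delta mm",d*1e3,"per row frac",d/n/.25,"mm/row",np.linalg.norm(d)/n*1e3)
E
python3 go.py 0.07 -0.132 12
```

```text
target [0.4748 0.0618 0.3761] tool delta mm [-97.3918 208.2429 503.2328] per row frac [-0.0325  0.0694  0.1677] mm/row 46.10476768567831
```

Call:
move_arm:
  increments:
    - [1, [0, 0, 0], -0.132]
    - [1, [-0.0325, 0.0695, 0.168], 0]
    - [1, [-0.0325, 0.0695, 0.168], 0]
    - [1, [-0.0325, 0.0695, 0.168], 0]
    - [1, [-0.0325, 0.0695, 0.168], 0]
    - [1, [-0.0325, 0.0695, 0.168], 0]
    - [1, [-0.0325, 0.0695, 0.168], 0]
    - [1, [-0.0325, 0.0695, 0.168], 0]
    - [1, [-0.0325, 0.0695, 0.168], 0]
    - [1, [-0.0325, 0.0695, 0.168], 0]
    - [1, [-0.0325, 0.0695, 0.168], 0]
    - [1, [0, 0, 0], 0]

```text
time: 19.05
position: [0.4427, 0.091, 0.4747]
eef_rot: [-0.026, 0.936, 0.33, 0.123]
ft_force: [0.2, 0.9, -1.9]
finger_gap: 0.015
```

```bash
python3 st.py; python3 go.py 0.05 0 1
```

```text
19.05 [0.4427 0.091  0.4747] j [-0.4552  0.4074  0.3146  1.8919 -0.3542  0.6529  0.7594] gap 0.01496443942113055 F [ 0.1601  0.8564 -1.8783] M [-0.2015  0.4006  0.0301]
toolz [ 0.2122  0.1292 -0.9686] toolx [0.752  0.6114 0.2463] tip [0.4756 0.111  0.3246]
tilt err deg: along lean 0.62 across 0.23 toolx ang 6.65
target [0.4792 0.0646 0.3568] tool delta mm [-17.771   39.5476 118.6064] per row frac [-0.0711  0.1582  0.4744] mm/row 126.28259817202392
```

Call:
move_arm:
  increments:
    - [1, [-0.018, 0.0395, 0.119], -0.007]
    - [1, [-0.018, 0.0395, 0.119], 0]
    - [1, [-0.018, 0.0395, 0.119], 0]
    - [1, [-0.018, 0.0395, 0.119], 0]
    - [1, [0, 0, 0], 0]
    - [1, [0, 0, 0], 0]

```text
time: 19.65
position: [0.4797, 0.0671, 0.3622]
eef_rot: [-0.026, 0.933, 0.335, 0.127]
ft_force: [0.2, -0.1, -1.7]
finger_gap: 0.0153
```

```bash
python3 st.py; python3 go.py 0.03 0 1
python3 - <<'E'
from plug import *
s=monitor.read_state();cs=cams("scene","side","wrist")
for c,n,b in zip(cs,["scene","side","wrist"],[(330,120),(280,190),None]):
    i=c["image"]; cv2.imwrite(f"pics/{n}6.png",i)
    if b: cv2.imwrite(f"pics/{n}6c.png",cv2.resize(i[b[1]:b[1]+100,b[0]:b[0]+100] if n=="scene" else i[b[1]:b[1]+125,b[0]:b[0]+100],None,fx=5,fy=4.8 if n=="side" else 5,interpolation=cv2.INTER_CUBIC))
E
```

```text
19.65 [0.4797 0.0671 0.3622] j [-0.2481  0.6155  0.1177  1.9776 -0.5006  0.3496  0.9836] gap 0.015266867736215372 F [ 0.1901 -0.0664 -1.7015] M [-0.1863  0.3406  0.0004]
toolz [ 0.2189  0.1337 -0.9665] toolx [0.7436 0.6186 0.254 ] tip [0.5136 0.0879 0.2124]
tilt err deg: along lean 0.14 across 0.21 toolx ang 7.26
target [0.4836 0.0673 0.3374] tool delta mm [-3.2638  1.4224 24.7957] per row frac [-0.0131  0.0057  0.0992] mm/row 25.050034167951566
```

View pics/scene6c.png

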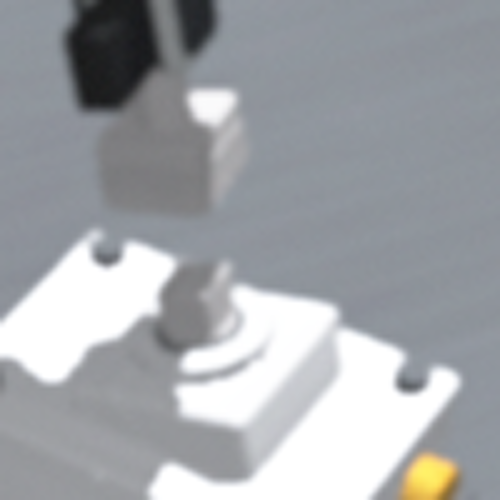

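View pics/side6c.png

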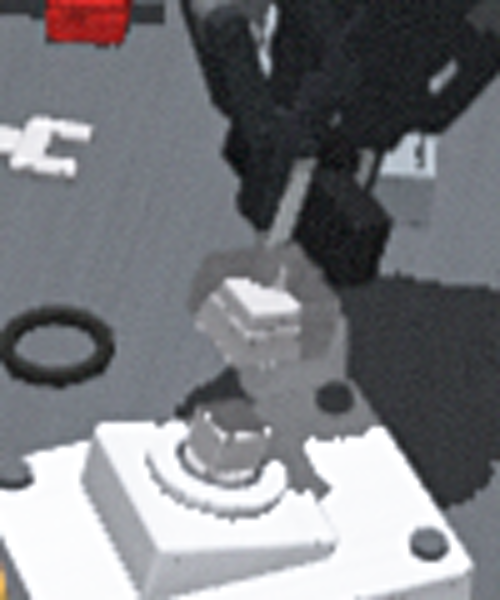

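View pics/wrist6.png

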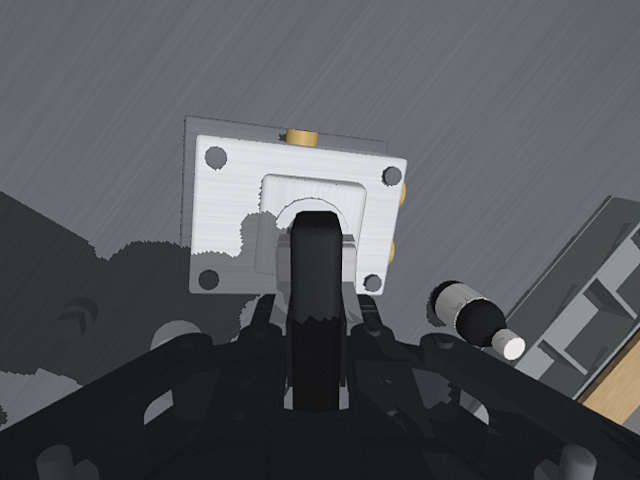

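The scene crop shows the socket at (170,160) poised over the head at (195,305), and both look parallel in the side crop. I overlay the model on both pictures to check the relative offset.

```bash
cat > ov.py <<'E'
from plug import *
import sys
tag=sys.argv[1]
s=monitor.read_state();R=Rt(s);cs=cams("scene","side")
def box(o,x,y,z,w,h0,h1):
    return np.array([o+z*h+w/2*(a*x+b*y) for h in(h0,h1) for a,b in((-1,-1),(1,-1),(1,1),(-1,1))])
K=8
for c,n in zip(cs,["scene","side"]):
    o=s["position"]+.221*R[:,2]
    kb=box(o,R[:,1],R[:,0],-R[:,2],.036,0,.028)
    th=np.radians(7.1);pb=box(np.array([.5385,.102,.095]),np.cos(th)*ex+np.sin(th)*ey,-np.sin(th)*ex+np.cos(th)*ey,ax,.02,.002,.02)
    ctr=proj(c,(kb.mean(0)+pb.mean(0))/2).astype(int);x0,y0=ctr-[35,35]
    im=cv2.resize(c["image"][y0:y0+70,x0:x0+70],None,fx=K,fy=K,interpolation=cv2.INTER_CUBIC)
    for B,col in((kb,(0,0,255)),(pb,(0,200,0))):
        q=np.array([(proj(c,X)-[x0,y0]+.5)*K for X in B]).astype(int)
        for i in range(4):
            for a,b in((i,(i+1)%4),(i+4,(i+1)%4+4),(i,i+4)): cv2.line(im,tuple(map(int,q[a])),tuple(map(int,q[b])),col,1)
    cv2.imwrite(f"pics/ov_{n}_{tag}.png",im)
E
python3 ov.py a
```

```text
(no output)
```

View pics/ov_scene_a.png

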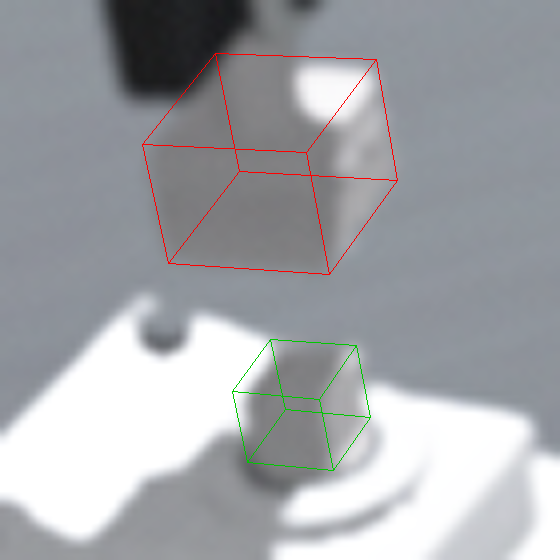

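View pics/ov_side_a.png

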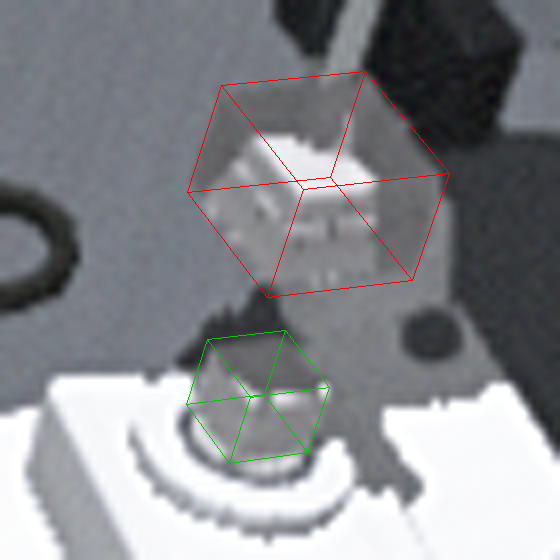

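In both overlays the model and the picture agree to within about a pixel, and the key and plug shift alike, so their relative alignment is good. I descend in small steps and watch the force.

Call:
move_arm:
  increments:
    - [1, [-0.0065, 0.003, 0.05], 0]
    - [1, [-0.0065, 0.003, 0.05], 0]
    - [1, [0, 0, 0.016], 0]
    - [1, [0, 0, 0], 0]
    - [1, [0, 0, 0], 0]

```text
time: 20.4
position: [0.4847, 0.0679, 0.3336]
eef_rot: [-0.026, 0.933, 0.335, 0.127]
ft_force: [0.5, 1.0, -2.8]
finger_gap: 0.015
```

```bash
cat >> st.py <<'E'
print("F tool",R.T@s["ft_force"],"M tool",R.T@s["moment"])
o=s["position"]+.221*R[:,2]-np.array([.5385,.102,.095]);print("key origin in port mm",np.array([o@ex,o@ey,o@ax])*1e3)
E
python3 st.py; python3 go.py 0.018 0 1
```

```text
20.4 [0.4847 0.0679 0.3336] j [-0.2148  0.6701  0.0625  1.995  -0.5256  0.2681  1.0127] gap 0.015020800982132593 F [ 0.5318  0.9854 -2.7512] M [-0.2124  0.4077 -0.0348]
toolz [ 0.2206  0.1337 -0.9662] toolx [0.7428 0.6189 0.2553] tip [0.5189 0.0886 0.1838]
tilt err deg: along lean 0.05 across 0.26 toolx ang 7.3
F tool [ 0.3026 -0.5289  2.9071] M tool [ 0.0857 -0.4511  0.0413]
key origin in port mm [-0.016  -1.1776 25.9592]
target [0.4862 0.069  0.3259] tool delta mm [-0.158  -0.2166  7.9561] per row frac [-0.0006 -0.0009  0.0318] mm/row 7.960624118770918
```

Call:
move_arm:
  increments:
    - [1, [0, -0.005, 0.012], 0]
    - [1, [0, 0, 0.012], 0]
    - [1, [0, 0, 0], 0]

```text
time: 20.7
position: [0.4852, 0.0697, 0.3269]
eef_rot: [-0.026, 0.933, 0.335, 0.127]
ft_force: [0.0, -0.2, -2.7]
finger_gap: 0.015
```

```bash
python3 st.py
```

```text
20.7 [0.4852 0.0697 0.3269] j [-0.2117  0.683   0.051   1.9992 -0.5309  0.2498  1.0155] gap 0.015008713397310068 F [ 0.0307 -0.2248 -2.729 ] M [-0.2323  0.3634  0.0097]
toolz [ 0.2197  0.1337 -0.9664] toolx [0.7431 0.6189 0.2545] tip [0.5193 0.0904 0.1771]
tilt err deg: along lean 0.1 across 0.24 toolx ang 7.29
F tool [-0.8109  0.0934  2.614 ] M tool [ 0.0548 -0.4278 -0.0118]
key origin in port mm [-0.5771  0.1741 19.1299]
```

Call:
move_arm:
  increments:
    - [1, [0.002, 0, 0.012], 0]
    - [1, [0, 0, 0], 0]

```text
time: 20.9
position: [0.4862, 0.0705, 0.3241]
eef_rot: [-0.026, 0.933, 0.335, 0.127]
ft_force: [0.2, 0.7, -3.3]
finger_gap: 0.0154
```

```bash
python3 st.py | tail -2
```

```text
F tool [-0.2193 -0.5619  3.3403] M tool [ 0.4059 -0.3652 -0.0323]
key origin in port mm [-0.042   0.352  16.1085]
```

Call:
move_arm:
  increments:
    - [1, [0, 0, 0.008], 0]
    - [1, [0, 0, 0], 0]

```text
time: 21.1
position: [0.4866, 0.0707, 0.3222]
eef_rot: [-0.026, 0.933, 0.335, 0.127]
ft_force: [-0.7, 2.8, -3.3]
finger_gap: 0.0153
```

```bash
python3 st.py | tail -2
```

```text
F tool [ 0.3814 -2.6981  3.4614] M tool [ 0.516  -0.3979  0.0354]
key origin in port mm [-0.1375  0.3057 14.1681]
```

A light side push shows: 2.7 N along tool −y. I follow it slightly and go on down.

Call:
move_arm:
  increments:
    - [1, [0, -0.003, 0.004], 0]
    - [1, [0, 0, 0.008], 0]
    - [1, [0, 0, 0], 0]

```text
time: 21.4
position: [0.4869, 0.0714, 0.3193]
eef_rot: [-0.026, 0.933, 0.335, 0.127]
ft_force: [-0.2, -0.3, -1.5]
finger_gap: 0.0147
```

```bash
python3 st.py | tail -2
```

```text
F tool [-0.7665  0.0604  1.3991] M tool [ 0.1109 -0.3922  0.0208]
key origin in port mm [-0.1863  0.665  11.1688]
```

The head is now about 5 mm into the square hole with no vertical force, so the flats fit. I continue down gently.

Call:
move_arm:
  increments:
    - [1, [0, 0, 0.008], 0]
    - [1, [0, 0, 0.008], 0]
    - [1, [0, 0, 0], 0]

```text
time: 21.7
position: [0.4878, 0.0721, 0.3154]
eef_rot: [-0.026, 0.933, 0.335, 0.127]
ft_force: [0.5, 0.2, -3.1]
finger_gap: 0.0153
```

```bash
python3 st.py | tail -2
```

```text
F tool [-0.2893 -0.0048  3.1745] M tool [ 0.1434 -0.446  -0.0044]
key origin in port mm [-0.2388  0.802   7.1086]
```

Call:
move_arm:
  increments:
    - [1, [0, 0, 0.008], 0]
    - [1, [0, 0, 0.004], 0]
    - [1, [0, 0, 0], 0]

```text
time: 22.0
position: [0.4884, 0.0725, 0.3126]
eef_rot: [-0.026, 0.933, 0.335, 0.127]
ft_force: [-0.5, -0.8, -2.2]
finger_gap: 0.0151
```

```bash
python3 st.py | tail -3
```

```text
tilt err deg: along lean 0.1 across 0.24 toolx ang 7.29
F tool [-1.4165  0.2483  1.9182] M tool [ 0.0582 -0.4134  0.0177]
key origin in port mm [-0.2076  0.8217  4.2261]
```

Call:
move_arm:
  increments:
    - [1, [0, 0, 0.004], 0]
    - [1, [0, 0, 0.004], 0]
    - [1, [0, 0, 0], 0]

```text
time: 22.3
position: [0.4888, 0.0727, 0.3109]
eef_rot: [-0.026, 0.933, 0.335, 0.127]
ft_force: [-1.7, -0.9, 2.0]
finger_gap: 0.0152
```

```bash
python3 st.py | tail -2
```

```text
F tool [-1.2885 -0.2743 -2.3693] M tool [ 0.2141 -0.4707 -0.0133]
key origin in port mm [-0.0672  0.7436  2.5057]
```

Call:
move_arm:
  increments:
    - [1, [0, 0, 0.003], 0]
    - [1, [0, 0, 0], 0]

```text
time: 22.5
position: [0.4889, 0.0727, 0.3106]
eef_rot: [-0.026, 0.933, 0.335, 0.128]
ft_force: [-6.1, -2.3, 15.2]
finger_gap: 0.0152
```

```bash
python3 st.py | tail -2
```

```text
F tool [ -2.0822  -1.5111 -16.3083] M tool [ 0.4913 -0.8916 -0.0175]
key origin in port mm [0.0138 0.6484 2.1832]
```

The key is seated. Its origin is 2.2 mm above the face and it bottomed with about 16 N. I ease off slightly, then turn clockwise in small steps, following the thread.

Call:
move_arm:
  increments:
    - [1, [0, 0, -0.0015], 0.04]
    - [1, [0, 0, 0], 0.08]
    - [1, [0, 0, 0], 0.08]
    - [1, [0, 0, 0], 0.08]
    - [1, [0, 0, 0], 0]

```text
time: 23.0
position: [0.4888, 0.0729, 0.3107]
eef_rot: [-0.045, 0.972, 0.194, 0.122]
ft_force: [-5.1, -0.4, 10.0]
finger_gap: 0.0153
```

```bash
python3 st.py | tail -4
```

```text
toolz [ 0.2199  0.134  -0.9663] toolx [0.8951 0.366  0.2545] tip [0.5228 0.0937 0.161 ]
tilt err deg: along lean 0.08 across 0.23 toolx ang -9.68
F tool [ -2.1433  -2.0092 -10.8264] M tool [ 0.407  -0.8542  0.0131]
key origin in port mm [-0.0856  1.0653  2.2818]
```

Call:
move_arm:
  increments:
    - [1, [0, 0, 0], 0.08]
    - [1, [0, 0, 0.0003], 0.08]
    - [1, [0, 0, 0], 0.08]
    - [1, [0, 0, 0.0003], 0.08]

```text
time: 23.4
position: [0.4889, 0.073, 0.3106]
eef_rot: [-0.064, 0.991, 0.029, 0.113]
ft_force: [-4.1, 0.3, 9.0]
finger_gap: 0.015
```

```bash
python3 st.py | tail -4; python3 ov.py t1
```

```text
toolz [ 0.2201  0.1343 -0.9662] toolx [0.9728 0.0427 0.2276] tip [0.523  0.0938 0.1609]
tilt err deg: along lean 0.06 across 0.22 toolx ang -28.88
F tool [-1.9184 -1.733  -9.5651] M tool [ 0.2861 -0.8613 -0.0982]
key origin in port mm [0.0695 1.0849 2.1402]
```

View pics/ov_side_t1.png

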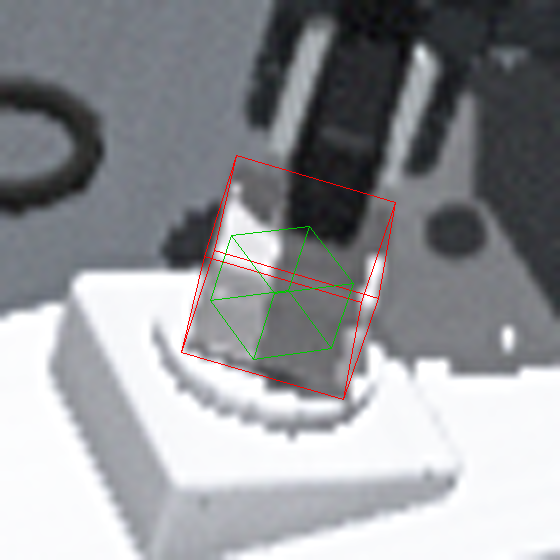

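View pics/ov_scene_t1.png

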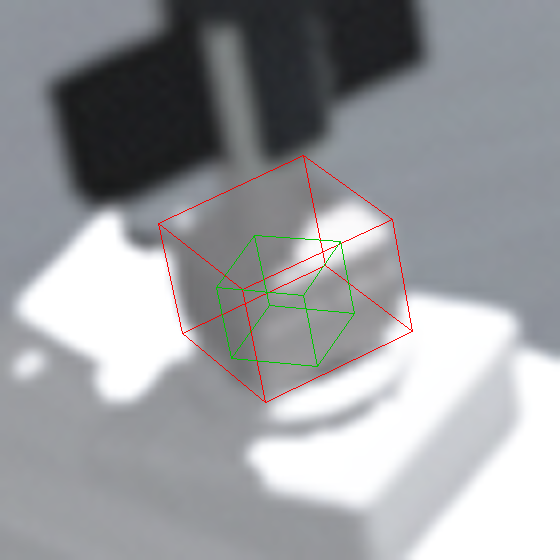

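The side overlay shows the socket standing square on the boss and turned with the tool. The torque about the axis is about 0.10 N m. I continue turning.

Call:
move_arm:
  increments:
    - [1, [0, 0, 0.0002], 0.08]
    - [1, [0, 0, 0.0002], 0.08]
    - [1, [0, 0, 0.0002], 0.08]
    - [1, [0, 0, 0.0002], 0.08]
    - [1, [0, 0, 0.0002], 0.08]
    - [1, [0, 0, 0.0002], 0.08]

```text
time: 24.1
position: [0.489, 0.073, 0.3104]
eef_rot: [-0.091, 0.967, -0.219, 0.094]
ft_force: [-4.1, -0.4, 10.5]
finger_gap: 0.0148
```

```bash
python3 st.py | tail -4
```

```text
toolz [ 0.2206  0.1344 -0.966 ] toolx [ 0.887  -0.4396  0.1414] tip [0.5232 0.0939 0.1607]
tilt err deg: along lean 0.03 across 0.23 toolx ang -57.68
F tool [ -1.9872  -0.2086 -11.0856] M tool [ 0.0454 -0.7562 -0.1126]
key origin in port mm [0.3218 1.0006 1.916 ]
```

Call:
move_arm:
  increments:
    - [1, [0, 0, 0.0002], 0.08]
    - [1, [0, 0, 0.0002], 0.08]
    - [1, [0, 0, 0.0002], 0.08]
    - [1, [0, 0, 0.0002], 0.08]

```text
time: 24.5
position: [0.4892, 0.073, 0.3103]
eef_rot: [-0.105, 0.917, -0.377, 0.077]
ft_force: [-3.1, 0.1, 10.4]
finger_gap: 0.0151
```

```bash
python3 st.py | tail -4
```

```text
toolz [ 0.221   0.1344 -0.966 ] toolx [ 0.7042 -0.7073  0.0627] tip [0.5234 0.0938 0.1606]
tilt err deg: along lean 0.01 across 0.24 toolx ang -76.89
F tool [ -1.5806  -0.5812 -10.7179] M tool [-0.0572 -0.583  -0.1013]
key origin in port mm [0.4408 0.8711 1.781 ]
```

Call:
move_arm:
  increments:
    - [1, [0, 0, 0.0002], 0.08]
    - [1, [0, 0, 0.0002], 0.08]
    - [1, [0, 0, 0.0002], 0.06]
    - [1, [0, 0, 0], 0]

```text
time: 24.9
position: [0.4893, 0.073, 0.3102]
eef_rot: [-0.113, 0.868, -0.479, 0.065]
ft_force: [-3.4, 0.7, 12.1]
finger_gap: 0.0153
```

```bash
python3 st.py | tail -4; python3 ov.py t2
```

```text
toolz [ 0.2212  0.1341 -0.966 ] toolx [ 0.5321 -0.8467  0.0043] tip [0.5235 0.0938 0.1605]
tilt err deg: along lean 0.01 across 0.27 toolx ang -90.03
F tool [ -2.4001  -0.7069 -12.3169] M tool [-0.1266 -0.4278 -0.0051]
key origin in port mm [0.4957 0.7469 1.6476]
```

View pics/ov_side_t2.png

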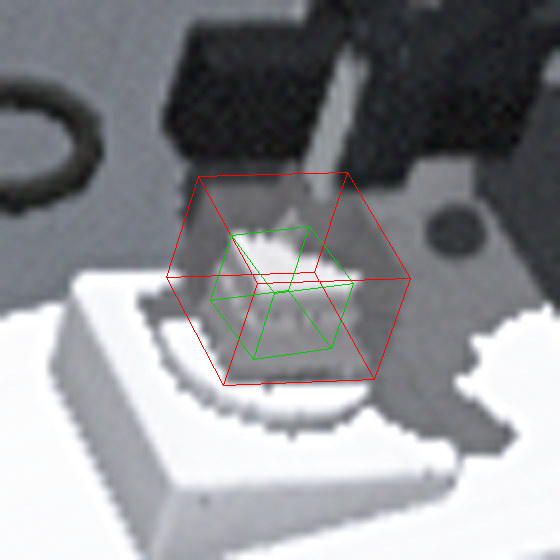

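View pics/ov_scene_t2.png

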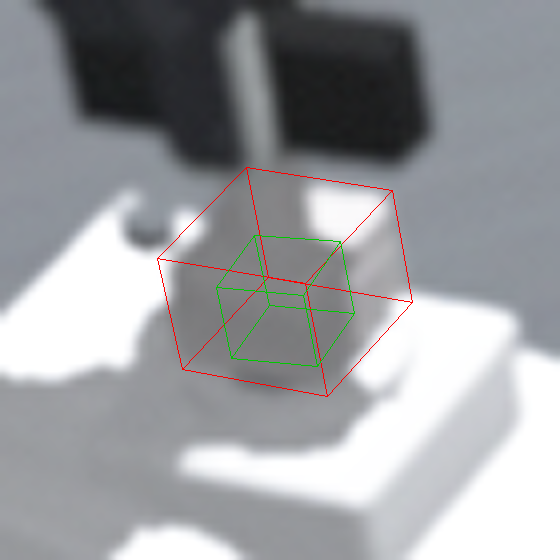

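The key stands seated and square, having followed the thread in by 0.6 mm. The tool has turned 97°, which is 90° plus the free play. I relieve the push, open the jaws and back off along the axis.

Call:
move_arm:
  increments:
    - [1, [0, 0, -0.001], 0]
    - [0.8, [0, 0, 0], 0]
    - [0.6, [0, 0, 0], 0]
    - [0.3, [0, 0, 0], 0]
    - [0, [0, 0, 0], 0]
    - [0, [0, 0, 0], 0]
    - [0, [0, 0, 0], 0]
    - [0, [0, 0, 0], 0]

```text
time: 25.8
position: [0.489, 0.0729, 0.3099]
eef_rot: [-0.113, 0.869, -0.478, 0.065]
ft_force: [0.5, 0.1, 0.4]
finger_gap: 0.0852
```

Call:
move_arm:
  increments:
    - [0, [0, 0, -0.05], 0]
    - [0, [0, 0, -0.1], 0]
    - [0, [0, 0, -0.15], 0]
    - [0, [0, 0, -0.15], 0]
    - [0, [0, 0, 0], 0]
    - [0, [0, 0, 0], 0]

```text
time: 26.4
position: [0.4642, 0.0581, 0.419]
eef_rot: [-0.113, 0.869, -0.478, 0.065]
ft_force: [0.2, 0.9, -0.0]
finger_gap: 0.0856
```

```bash
python3 st.py
python3 - <<'E'
from plug import *
s=monitor.read_state();cs=cams("scene","side","wrist");w=wcam(cs[2],s)
np.savez("w7.npz",**{k:w[k] for k in["mtx","R","t"]})
for c,n in zip(cs,["scene","side","wrist"]):
    cv2.imwrite(f"pics/{n}7.png",c["image"])
    q=proj(c,np.array([.5385,.102,.095])+ax*.04).astype(int);x0,y0=np.maximum(q-[55,45],0);print(n,x0,y0)
    cv2.imwrite(f"pics/{n}7c.png",cv2.resize(c["image"][y0:y0+90,x0:x0+110],None,fx=6,fy=6,interpolation=cv2.INTER_CUBIC))
E
```

```text
26.4 [0.4642 0.0581 0.419 ] j [-0.5596  0.5826  0.684   1.9548 -0.8674  0.6633 -0.3212] gap 0.08560620559500805 F [ 0.1743  0.8843 -0.0403] M [-0.1279  0.2408  0.0059]
toolz [ 0.2208  0.1343 -0.966 ] toolx [ 0.5344 -0.8452  0.0047] tip [0.4984 0.0789 0.2692]
tilt err deg: along lean 0.02 across 0.24 toolx ang -89.88
F tool [-0.6545 -0.5892  0.1961] M tool [-0.2719 -0.0218 -0.0016]
key origin in port mm [  0.4085   1.5547 114.2478]
scene 310 119
side 274 221
wrist 261 185
```

View pics/scene7c.png

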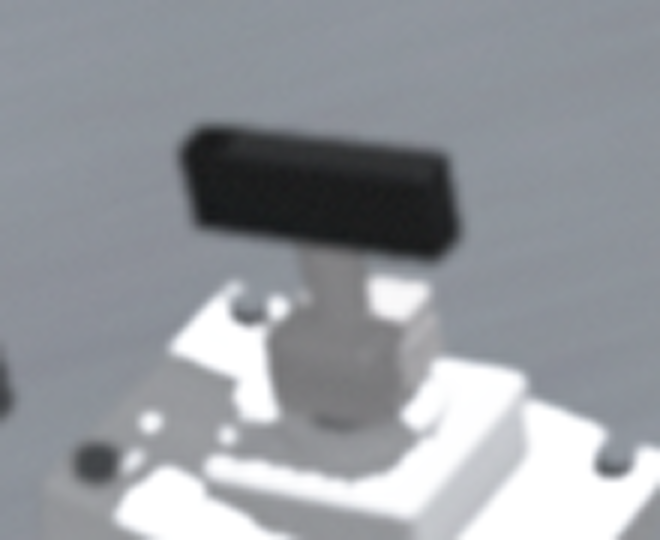

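View pics/side7c.png

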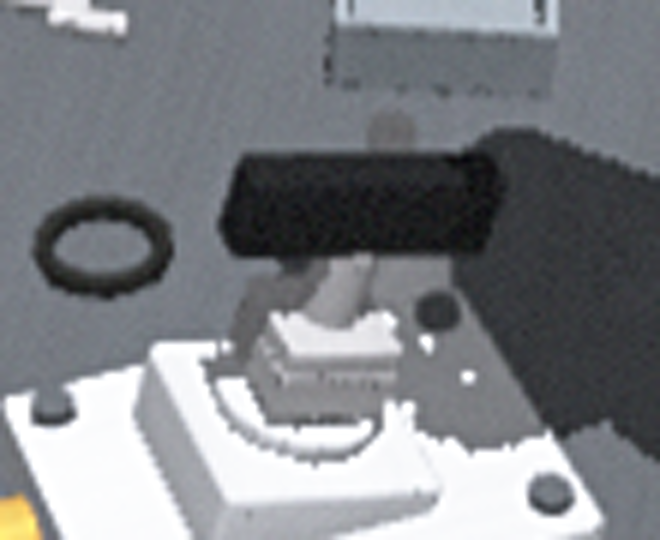

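View pics/wrist7.png

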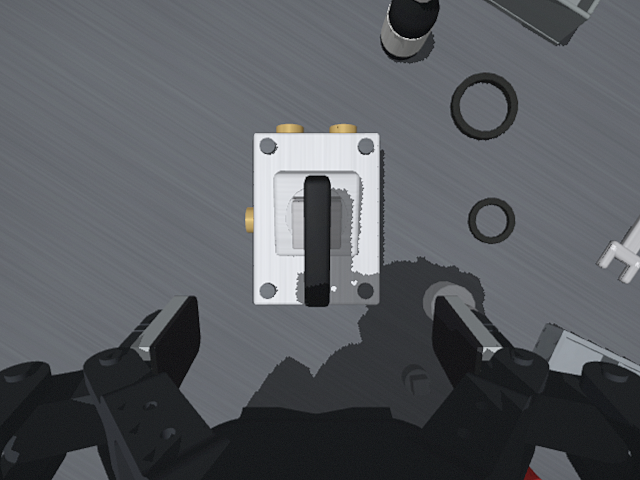

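```bash
python3 -c "
from workcell import order
print(order.close_job())"
```

```text
the job is handed in; nothing more can be done
None
```

The square box key is seated on the plug in line with the port, the plug has been turned about a quarter turn clockwise, and the job is handed in at about 26.5 s. The hand-in reported no verdict.

- **Grasp:** I took the black-handled key from the rack's end pocket and left both red look-alikes alone.
- **Tilt:** Moves can only spin about the tool's own axis. So I leaned the tool by pushing at the edge of its reach in free space, until it matched the port's axis to within 0.3°.
- **Seating:** I lowered the key with light pushes. It bottomed about 2.2 mm above the face, against 2 mm expected, at about 16 N of bottoming force.
- **Turn:** I turned the tool 97° clockwise, which is 90° plus the free play. The torque was about 0.1 N m, and the key followed the thread in by about 0.6 mm.
- **Release:** I opened the jaws and backed off along the axis.

**Last checks:**
- The pictures show the key standing square and seated.
- Contact force was gone after release and the gripper was well clear.
- The bystanders visible in the last views look undisturbed. I did not compare every one against the first picture.

**What I could not confirm:** the plug's own angle was not measured directly. I infer about 90°, give or take a few degrees, from the tool's turn and the free play. The camera fits of the plug's position differed from one another by 2–5 mm, which contact cleared up.

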